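# Index and lock the dividing head

## Task

Lock the grey dividing head so that a pot can be decorated in even divisions: stand the cylinder-headed index pin in the head's pin guide, turn the head gently by its grip bar until the pin drops through one of the hidden holes, stop as soon as it locks, and then press the pin fully home past its spring catch. Do not wrench the bar against the pin or ram the pin, and leave the ball-headed pin in the wooden rest.

Things in the scene. Friction and masses are not known exactly. Their poses are not given: they have to be found in the camera images.
- dividing_head: grey cast drum fixed to the table at any yaw, 180 mm across, 50 mm high; origin at the centre of its underside, on the vertical spin axis. A 36 mm wide lug on its +y side holds the pin guide, 70 mm from the axis. Hidden inside is a steel flange, 28 to 40 mm above the table, with four 14 mm holes 90 degrees apart on the 70 mm circle; at the start all are at least 14 degrees from the guide
- guide_mouth (a point): centre of the mouth of the pin guide: a vertical 14 mm hole with chamfered rim in the flat top of the lug, 62 mm above the table. An index pin let go in it rests with its tip on the flange, 22 mm below the mouth; over a flange hole it falls by itself about 20 mm, to the catch. Fully home, its head sits on the lug and its tip is 48 mm below the mouth. Axes as the drum's
- catch (a point): spring catch in the 15 mm bore under flange and guide, 22 mm above the table, out of sight. It stops a dropped pin some 3 to 10 mm short of home; pushing the pin past it takes some 2 to 8 N, and it then holds the pin; pressing the seated pin with over 25 N is ramming
- grip_bar: dark steel bar that turns the flange; origin on the spin axis at table height. The bar is 60 mm long (its x), 14 mm thick (its y), from 66 to 100 mm above the table. It turns endlessly both ways with 0.15 N m drag. The flange is clamped to it at an unknown angle, so the bar does not show where the holes are. Once the pin has dropped the bar is locked within 2 degrees; over 0.6 N m then is wrenching
- index_pin: loose steel pin, 0.05 to 0.09 kg, with a plain cylinder head: shank 12 mm diameter, 48 mm long, chamfered tip; head 18 mm diameter, 28 mm high, flat shoulder. Origin at the tip, z up the pin. Starts upright in either hole of the rest, shoulder on its top: head 55 to 83 mm above the table. Standing in the guide, its head is 61 to 79 mm from the spin axis: keep open fingers clear of it
- ball_pin: the other loose steel pin, not to be used: 27 mm ball head on a thin collar, shank 12 mm diameter and 46 mm long, origin at the tip; stands in the other hole of the rest
- pin_rest: wooden block fixed to the table, 50 x 130 x 55 mm high, long side along its y; origin at the centre of its underside. Two 14 mm holes in its top, at y = -35 and +35 mm

How it is judged:
On the way, in this order (a step that is already met when the one before it is completed fails the run):
1. the index pin stands in the guide, its tip resting on the flange (horizontal distance between index_pin and guide_mouth below 0.004 m and z of index_pin in the frame of guide_mouth between -0.026 and -0.016 m), for 0.2 s.
2. the flange has been turned and the pin has dropped through one of its holes (horizontal distance between index_pin and guide_mouth below 0.004 m and z of index_pin in the frame of guide_mouth below -0.034 m), for 0.2 s.
At the end, for the whole second after the job is handed in: the index pin is fully home through the flange: upright, its tip at least 46.2 mm below the guide mouth (head within 1.8 mm of flush), at rest; the ball-headed pin is still in its place in the rest (within 20 mm) (z of index_pin in the frame of guide_mouth below -0.0462 m and horizontal distance between index_pin and guide_mouth below 0.004 m and angle between the z axis of index_pin and the z axis of dividing_head, either way round below 0.1 rad and linear speed of index_pin below 0.02 m/s and distance of ball_pin from where it was at the start of the episode below 0.02 m); the robot touches nothing.
It fails at once if the index pin is wrenched against the flange with more than 8 N (contact force between index_pin and grip_bar above 8 N).
It fails at once if the index pin is rammed or wedged against the drum and its catch, with contact forces of more than 40 N together (contact force between index_pin and dividing_head above 40 N).
It fails at once if the ball-headed pin is taken out of its place or knocked away (distance of ball_pin from where it was at the start of the episode above 0.02 m).
It also fails if it takes over 72 s, if anything falls off the work surface, if the arm or the gripper's body presses on something with over 40 N, if the wrist force passes 120 N, or if a joint passes its speed limit or range.

## Robot

A 6-joint arm with a two-finger parallel gripper is mounted at the origin on a cart in front of the work surface, level with it; the furniture and walls round the work are solid. World frame = base frame: x ahead of the robot, y to its left, z up, the work surface at z = 0. Lengths are in m, angles in rad, forces in N, time in s.
With the tool pointing down it reaches from about 0.35 to 0.775 m from the base axis. Payload 7.3 kg.
Tool frame: the origin (TCP) lies at the very end of the fingers, on their centre line; the grasp point (between the pads) lies 19 mm behind it; x points along the fingers, y is the direction in which the jaws open and shut, and the axes are right-handed (so a half turn about x gives the same grasp; the last joint's range is limited). The gripper opens to 92 mm and grips with 3 to 60 N. Pads are 19 mm wide; open, the fingers measure 130 mm over their backs; the gripper's body (75 mm by 190 mm) begins 47 mm behind the grasp point.
Start: joints at [-1.272, 0.342, 1.524, -0, 1.275, -0.146], TCP at [0.226, -0.474, 0.227] pointing down, gripper open.
Joint ranges: [-2.53, 2.53], [-0.77, 2.02], [0.04, 2.7], [-1, 4.14], [0.28, 2.66], [-3.11, 3.11]. Speed limits (rad/s): [2.57, 2.57, 3.14, 3.14, 3.14, 3.14].

## Interface

Orientations are given as [roll, pitch, yaw] about the fixed x, y, z axes, in that order (R = Rz(yaw) Ry(pitch) Rx(roll)).
In Python, from cell import robot gives the robot as it stands.
- The arm moves only by the tool play_rows, never from a script. Its argument "moves" is a list that holds one entry, the list of rows, each a list of 5 numbers: the shift along the tool's x, y, z in m, then the turn about the tool's x in degrees, then the opening, from -1 (shut) to 1 (fully open), so that 0 is half open. A call has exactly 10 rows; each row shifts and turns the pose as measured when the row begins, along the tool's axes as they then stand; what a row does not reach is not made up. A row lasts 1/10 s, in which the tool goes at most 50 mm and 8.59 degrees, less where a joint would pass 70% of its speed; a pose out of reach is approached as far as the arm can. A call with a gripper value outside its range is refused whole. The fingers move at their own pace and stop on an object; "grip_force" is the grip in N (left out, the last holds). Time passes only in rows, so rows that do not move let the fingers close, or fill a call up. It gives the time, the measured TCP pose, the force and the opening at its end, in the units of the state.
- robot.observe(): the state, without advancing time (a new reading comes with each control period).
- robot.read_camera(name): name is "scene" or "side" or "wrist"; returns the picture (384x512x3 uint8, red, green, blue); there is no depth.
- robot.get_calibration(name): a dict with "mtx" (3x3 intrinsics, pixels), "k1" (the pictures are not rectified: a ray, as slopes to the right and down, at radius r is drawn at 1 + k1 r^2 times it, then the intrinsics apply), "view" (4x4, takes a point from world to camera coordinates). Camera axes: x right, y up, looking along -z (the intrinsics and any distortion apply to the point x, -y, -z); pixel columns grow to the right and rows downward; lengths in m; the calibration is good to about 2 mm. A picture is of the moment at which its call begins: read the wrist's pose just before it. get_calibration takes no time and is no camera call; for the wrist camera it gives the pose at the moment of the call.
- robot.hand_in(): hands the job in, once; it reports no verdict.
Trained networks look in the newest picture that a camera, given by its name, has taken for a name from the list of things; names that differ only in an ending like _2 or _b are one class to them, and where a whole thing is asked for, a point or a joint stands for the part that bears it (a point fixed in the world has none). Each returns a list of dicts, best first, with "score" (0 to 1); they miss things now and then, are a little off and sometimes report something else, mostly with a low value. They report only what shows in the picture. A call takes as long as a camera call.
- robot.spot_in(camera, label): "point" ([column, row] in pixels, amid what is visible of it).
The state is a dict: "time": time; "qpos": joint angles; "qvel": joint speeds; "joint_efforts": joint torques, N m; "tool_pos": TCP position; "tool_rot": TCP orientation; "contact_force": force on the tool from outside, world axes, zero at the start; "torque": the same for the moment, N m; "opening": finger opening in m.
Only numpy, scipy, OpenCV 4.12 (cv2) and the standard library are available. Lean on these libraries where they do the work, as an engineer would, in place of code of your own. Each camera call takes 0.05 s, during which the arm holds its last target.

## Working session

There is one attempt and no reset: what is moved stays moved. The work goes in short steps, Python scripts to look and compute and a tool call to move; the robot and the scene stay as the last step left them, time stands still between calls to the robot, and variables do not carry over. Pictures are saved under pics/ and viewed, and the job is handed in when it is done.

Besides the shell and the picture viewer there is one more tool, called after "Emit:" in YAML: its name, and indented under it one key for each argument. play_rows: Moves the arm, as the interface text tells. Its arguments: {"type":"object","properties":{"moves":{"type":"array"},"grip_force":{"type":"number"}},"required":["moves"]}

```bash
ls; mkdir -p pics
cat > h.py <<'E'
import numpy as np, cv2
from cell import robot
def snap(c,fn):
    im=robot.read_camera(c); cv2.imwrite('pics/'+fn,im[:,:,::-1]); return im
def ray(c,px,cal=None):
    cal=cal or robot.get_calibration(c)
    K=np.array(cal['mtx']);k1=cal['k1'];V=np.array(cal['view'])
    d=np.array([(px[0]-K[0,2])/K[0,0],(px[1]-K[1,2])/K[1,1]])
    u=d.copy()
    for _ in range(30): u=d/(1+k1*(u@u))
    R=V[:3,:3];t=V[:3,3]
    return -R.T@t, R.T@np.array([u[0],-u[1],-1.0])
def atz(c,px,z,cal=None):
    o,d=ray(c,px,cal); return o+d*(z-o[2])/d[2]
def proj(c,p,cal=None):
    cal=cal or robot.get_calibration(c)
    K=np.array(cal['mtx']);k1=cal['k1'];V=np.array(cal['view'])
    q=V[:3,:3]@np.array(p)+V[:3,3]; u=np.array([q[0],-q[1]])/-q[2]; u=u*(1+k1*(u@u))
    return np.array([K[0,0]*u[0]+K[0,2],K[1,1]*u[1]+K[1,2]])
E
python3 - <<'E'
from h import *
for c in ['scene','side','wrist']:
    snap(c,c+'0.png')
    for l in ['index_pin','ball_pin','grip_bar','guide_mouth','pin_rest','dividing_head']:
        r=robot.spot_in(c,l); print(c,l,[(round(x['score'],2),np.round(x['point'],1).tolist()) for x in r[:3]])
print(robot.observe())
E
```

```text
pics
scene index_pin [(0.52, [238.9, 209.9])]
scene ball_pin [(0.63, [230.4, 237.4])]
scene grip_bar [(0.95, [272.2, 155.4])]
scene guide_mouth [(0.92, [270.3, 174.2])]
scene pin_rest [(0.93, [235.3, 254.6])]
scene dividing_head [(0.69, [271.1, 175.5])]
side index_pin [(0.61, [231.9, 175.7])]
side ball_pin []
side grip_bar [(0.94, [309.2, 255.6])]
side guide_mouth [(0.73, [308.9, 272.4])]
side pin_rest [(0.58, [217.5, 189.0])]
side dividing_head [(0.59, [304.1, 274.9])]
wrist index_pin []
wrist ball_pin []
wrist grip_bar []
wrist guide_mouth []
wrist pin_rest []
wrist dividing_head []
{'time': 1.05, 'qpos': array([-1.27196870e+00,  3.42011632e-01,  1.52407918e+00,  2.37523641e-05,
        1.27539123e+00, -1.45974643e-01]), 'qvel': array([ 0.00018375,  0.00069529,  0.00027315,  0.00219122, -0.00024693,
       -0.00027075]), 'joint_efforts': array([-3.98354587e-04, -4.31146395e+01, -2.44483316e+01,  7.18460069e-02,
        4.80347034e-02,  2.97604458e-05]), 'tool_pos': array([ 0.22594507, -0.47392826,  0.22674175]), 'tool_rot': array([ 1.62744513,  1.57068341, -1.06935217]), 'contact_force': array([-0.4936884 , -0.22088832, -0.52525108]), 'torque': array([-7.44541613e-03, -1.08831061e-02, -9.28936645e-05]), 'opening': 0.09210099678855076}
```

View pics/scene0.png

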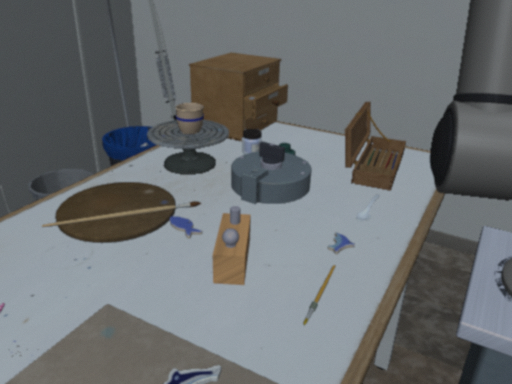

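View pics/side0.png

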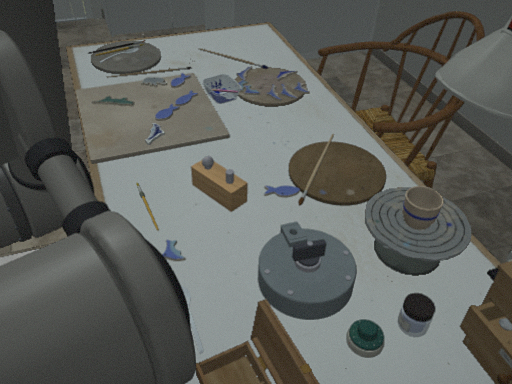

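Run:
```python
from h import *
for c,px,z in [('scene',(238.9,209.9),.07),('scene',(230.4,237.4),.07),('side',(231.9,175.7),.07),('scene',(272.2,155.4),.083),('side',(309.2,255.6),.083),('scene',(271,175.5),.03),('side',(304,275),.03)]:
    print(c,px,atz(c,px,z).round(4))
for c in ['scene','side']: print(c,ray(c,(256,192))[0], robot.get_calibration(c)['mtx'][0][0])
i=cv2.imread('pics/scene0.png')[110:290,190:340]; cv2.imwrite('pics/sc0z.png',cv2.resize(i,None,fx=4,fy=3.3,interpolation=2)[:600])
i=cv2.imread('pics/side0.png')[140:320,190:370]; cv2.imwrite('pics/sd0z.png',cv2.resize(i,None,fx=3.3,fy=3.3,interpolation=2))
```

```text
scene (238.9, 209.9) [0.5233 0.1563 0.07  ]
scene (230.4, 237.4) [0.4889 0.2384 0.07  ]
side (231.9, 175.7) [0.527  0.1702 0.07  ]
scene (272.2, 155.4) [ 0.5749 -0.0666  0.083 ]
side (309.2, 255.6) [ 0.5828 -0.1006  0.083 ]
scene (271, 175.5) [ 0.5804 -0.0761  0.03  ]
side (304, 275) [ 0.5785 -0.0994  0.03  ]
scene [0.16529666 0.7514211  0.4614943 ] 456.80613477624803
side [ 0.272427   -0.61909367  0.74839623] 498.0537954669153
```

View pics/sd0z.png

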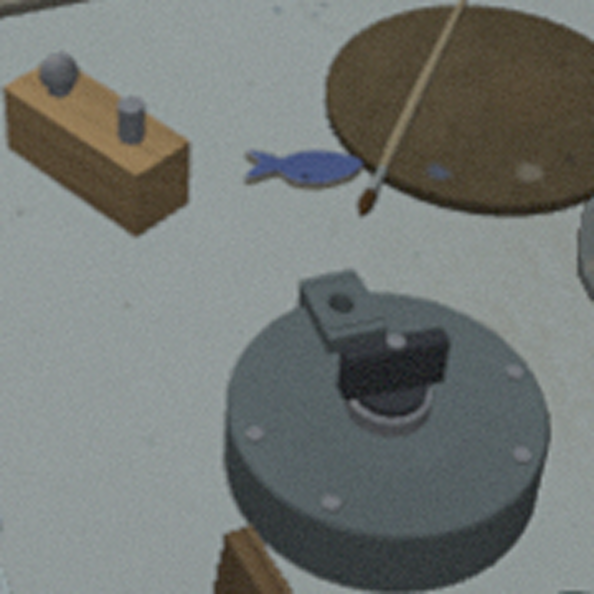

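View pics/sc0z.png

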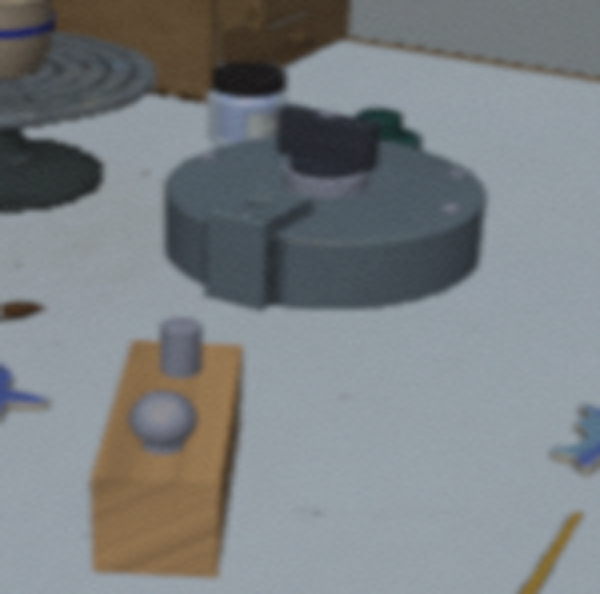

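The side picture shows the guide mouth at about (293,232), the index pin's flat head top at about (230,171), and the ball at about (208,161). The index pin is in the rest hole nearer the drum.

Run:
```python
from h import *
def sd(x,y): return (190+x/3.3,140+y/3.3)
def sc(x,y): return (190+x/4,110+y/3.3)
print('mouth side',atz('side',sd(341,303),.062),'scene',atz('scene',sc(256,202),.062))
print('pin top side',atz('side',sd(131,102),.083),'scene',atz('scene',sc(182,324),.083))
print('ball side',atz('side',sd(59,73),.0705),'scene',atz('scene',sc(163,419),.0705))
print('bar top ends',atz('side',sd(340,352),.1),atz('side',sd(447,333),.1))
# drum centre: ellipse top z=.05 extents
e=[(226,420),(549,420),(395,292)]
P=np.array([atz('side',sd(*q),.05)[:2] for q in e]); print(P)
A=np.c_[2*P,np.ones(3)];s=np.linalg.solve(A,(P**2).sum(1));print('c',s[:2],np.sqrt(s[2]+s[:2]@s[:2]))
cal=robot.get_calibration('wrist');V=np.array(cal['view']);print('wristcam',-V[:3,:3].T@V[:3,3],'look',-V[2,:3],'up',V[1,:3],cal['mtx'][0][0])
from scipy.spatial.transform import Rotation as R
o=robot.observe();M=R.from_euler('xyz',o['tool_rot']).as_matrix();print(M.round(4));print('rel',M.T@(-V[:3,:3].T@V[:3,3]-o['tool_pos']), (M.T@V[:3,:3].T).round(3))
```

```text
mouth side [ 0.58922219 -0.01940012  0.062     ] scene [ 0.58979034 -0.01434131  0.062     ]
pin top side [0.52270936 0.17187776 0.083     ] scene [0.51934056 0.17402164 0.083     ]
ball side [0.49113245 0.23140845 0.0705    ] scene [0.4886625  0.23774819 0.0705    ]
bar top ends [ 0.55666103 -0.08584835  0.1       ] [ 0.6170833  -0.09153699  0.1       ]
[[ 0.49894873 -0.07099282]
 [ 0.66787278 -0.12784067]
 [ 0.62905181 -0.0107707 ]]
c [ 0.58664559 -0.0898044 ] 0.0896917737485223
wristcam [ 0.30287675 -0.43718793  0.38653557] look [-0.28223007 -0.1342559  -0.94990607] up [ 0.85756052  0.40854806 -0.31253549] 269.11621354682416
[[ 1.000e-04  4.303e-01 -9.027e-01]
 [-1.000e-04 -9.027e-01 -4.303e-01]
 [-1.000e+00  1.000e-04 -0.000e+00]]
rel [-1.59793283e-01 -4.58020326e-05 -8.52555360e-02] [[ 0.     0.313 -0.95 ]
 [ 1.     0.     0.   ]
 [ 0.    -0.95  -0.313]]
```

```bash
cat >> h.py <<'E'
from scipy.spatial.transform import Rotation as Rn
def st():
    o=robot.observe();M=Rn.from_euler('xyz',o['tool_rot']).as_matrix();return o,M
def plan(goal,jaw,n,op):
    o,M=st();j=np.degrees(np.arctan2(M[1,1],M[0,1])); dy=(jaw-j+180)%360-180
    d=(np.array(goal)-o['tool_pos'])/n
    print('t',o['time'],'pos',o['tool_pos'].round(4),'jaw',round(j,2),'dyaw',round(dy,2),'q6',o['qpos'][5].round(2),'dist',(d*n).round(4))
    rows=[]
    for i in range(n):
        Mi=Rn.from_euler('z',dy*i/n,degrees=True).as_matrix()@M
        s=Mi.T@d; rows.append([round(float(x),4) for x in s]+[round(-dy/n,2),op])
    print(rows)
E
python3 - <<'E'
from h import *
plan((.521,.173,.18),27,20,0.2)
E
```

```text
t 1.05 pos [ 0.2259 -0.4739  0.2267] jaw -64.52 dyaw 91.52 q6 -0.15 dist [ 0.2951  0.6469 -0.0467]
[[0.0023, -0.0229, -0.0272, np.float64(-4.58), 0.2], [0.0023, -0.0206, -0.029, np.float64(-4.58), 0.2], [0.0023, -0.0182, -0.0305, np.float64(-4.58), 0.2], [0.0023, -0.0157, -0.0319, np.float64(-4.58), 0.2], [0.0023, -0.0131, -0.033, np.float64(-4.58), 0.2], [0.0023, -0.0105, -0.034, np.float64(-4.58), 0.2], [0.0023, -0.0077, -0.0347, np.float64(-4.58), 0.2], [0.0023, -0.0049, -0.0352, np.float64(-4.58), 0.2], [0.0023, -0.0021, -0.0355, np.float64(-4.58), 0.2], [0.0023, 0.0007, -0.0355, np.float64(-4.58), 0.2], [0.0023, 0.0036, -0.0354, np.float64(-4.58), 0.2], [0.0023, 0.0064, -0.035, np.float64(-4.58), 0.2], [0.0023, 0.0091, -0.0344, np.float64(-4.58), 0.2], [0.0023, 0.0119, -0.0335, np.float64(-4.58), 0.2], [0.0023, 0.0145, -0.0325, np.float64(-4.58), 0.2], [0.0023, 0.017, -0.0312, np.float64(-4.58), 0.2], [0.0023, 0.0195, -0.0297, np.float64(-4.58), 0.2], [0.0023, 0.0218, -0.0281, np.float64(-4.58), 0.2], [0.0023, 0.024, -0.0263, np.float64(-4.58), 0.2], [0.0023, 0.026, -0.0243, np.float64(-4.58), 0.2]]
```

Emit:
play_rows:
  moves:
    - [[0.002, -0.023, -0.027, -4.6, 0.2], [0.002, -0.021, -0.029, -4.6, 0.2], [0.002, -0.018, -0.031, -4.6, 0.2], [0.002, -0.016, -0.032, -4.6, 0.2], [0.002, -0.013, -0.033, -4.6, 0.2], [0.002, -0.011, -0.034, -4.6, 0.2], [0.002, -0.008, -0.035, -4.6, 0.2], [0.002, -0.005, -0.035, -4.6, 0.2], [0.002, -0.002, -0.036, -4.6, 0.2], [0.002, 0.001, -0.036, -4.6, 0.2]]

```text
time: 2.05
tool_pos: [0.3728, -0.1393, 0.2059]
tool_rot: [0.933, 1.565, -0.938]
contact_force: [0.9, -0.4, -0.2]
opening: 0.0546
```

Run:
```python
from h import *
plan((.521,.173,.18),27,12,0.2)
snap('wrist','w1.png')
cal=robot.get_calibration('wrist')
for l in ['grip_bar','guide_mouth','index_pin']: print(l,robot.spot_in('wrist',l))
import pickle;pickle.dump(cal,open('cal1.pkl','wb'))
```

```text
t 2.05 pos [ 0.3728 -0.1393  0.2059] jaw -17.2 dyaw 44.2 q6 -0.25 dist [ 0.1482  0.3123 -0.0259]
[[0.0021, 0.0041, -0.0285, np.float64(-3.68), 0.2], [0.0021, 0.0059, -0.0282, np.float64(-3.68), 0.2], [0.0021, 0.0077, -0.0278, np.float64(-3.68), 0.2], [0.0021, 0.0095, -0.0272, np.float64(-3.68), 0.2], [0.0021, 0.0112, -0.0265, np.float64(-3.68), 0.2], [0.0021, 0.0129, -0.0258, np.float64(-3.68), 0.2], [0.0021, 0.0145, -0.0249, np.float64(-3.68), 0.2], [0.0022, 0.0161, -0.0239, np.float64(-3.68), 0.2], [0.0022, 0.0176, -0.0228, np.float64(-3.68), 0.2], [0.0022, 0.019, -0.0216, np.float64(-3.68), 0.2], [0.0022, 0.0204, -0.0204, np.float64(-3.68), 0.2], [0.0022, 0.0216, -0.019, np.float64(-3.68), 0.2]]
grip_bar [{'point': [439.7, 69.2], 'score': 0.98}]
guide_mouth [{'point': [424.4, 73.7], 'score': 0.59}, {'point': [441.4, 69.3], 'score': 0.19}]
index_pin []
```

Emit:
play_rows:
  moves:
    - [[0.0025, 0.005, -0.034, -4.4, 0.2], [0.0025, 0.0075, -0.034, -4.4, 0.2], [0.0025, 0.01, -0.033, -4.4, 0.2], [0.0025, 0.0125, -0.032, -4.4, 0.2], [0.0025, 0.015, -0.031, -4.4, 0.2], [0.0025, 0.017, -0.03, -4.4, 0.2], [0.0025, 0.0195, -0.029, -4.4, 0.2], [0.0025, 0.0215, -0.027, -4.4, 0.2], [0.0025, 0.0235, -0.025, -4.4, 0.2], [0.0025, 0.0255, -0.0235, -4.4, 0.2]]

```text
time: 3.25
tool_pos: [0.5289, 0.1654, 0.1795]
tool_rot: [0.147, 1.557, -0.962]
contact_force: [0.1, -0.3, 0.5]
opening: 0.0552
```

Run:
```python
from h import *
o,M=st();print(o['tool_pos'],M.round(3),o['contact_force'])
cal=robot.get_calibration('wrist')
im=snap('wrist','w2.png')
for l in ['index_pin','ball_pin']: 
  for r in robot.spot_in('wrist',l): print(l,r, atz('wrist',r['point'],.07,cal))
import pickle;pickle.dump(cal,open('cal2.pkl','wb'))
```

```text
[0.52887668 0.16544625 0.179468  ] [[ 0.008  0.895  0.446]
 [-0.011  0.446 -0.895]
 [-1.     0.002  0.014]] [ 0.09416097 -0.29466732  0.48569696]
index_pin {'point': [247.1, 178.3], 'score': 0.52} [0.52104562 0.17286909 0.07      ]
ball_pin {'point': [249.2, 103.2], 'score': 0.88} [0.4903068  0.23987135 0.07      ]
ball_pin {'point': [224.5, 309.4], 'score': 0.63} [0.57025396 0.00973889 0.07      ]
```

View pics/w2.png

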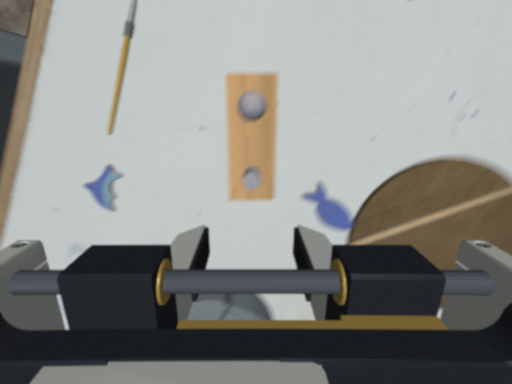

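View pics/w1.png

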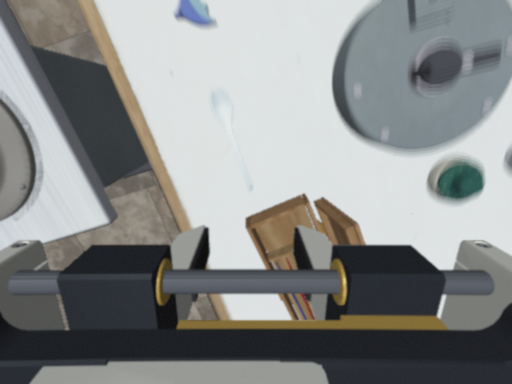

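Run:
```python
from h import *
i=cv2.imread('pics/w2.png')[60:210,210:300]; cv2.imwrite('pics/w2z.png',cv2.resize(i,None,fx=4,fy=4,interpolation=2))
i=cv2.imread('pics/w1.png')[0:150,330:512]; cv2.imwrite('pics/w1z.png',cv2.resize(i,None,fx=4,fy=4,interpolation=2))
```

```text
(no output)
```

View pics/w2z.png

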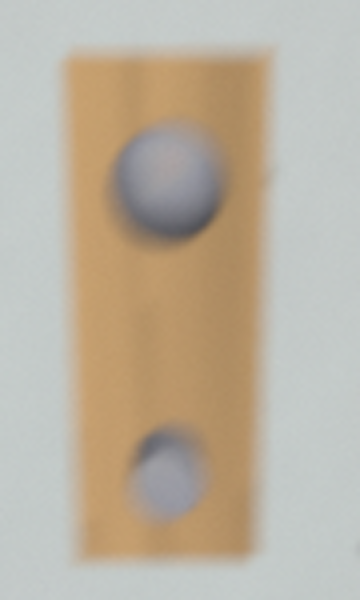

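View pics/w1z.png

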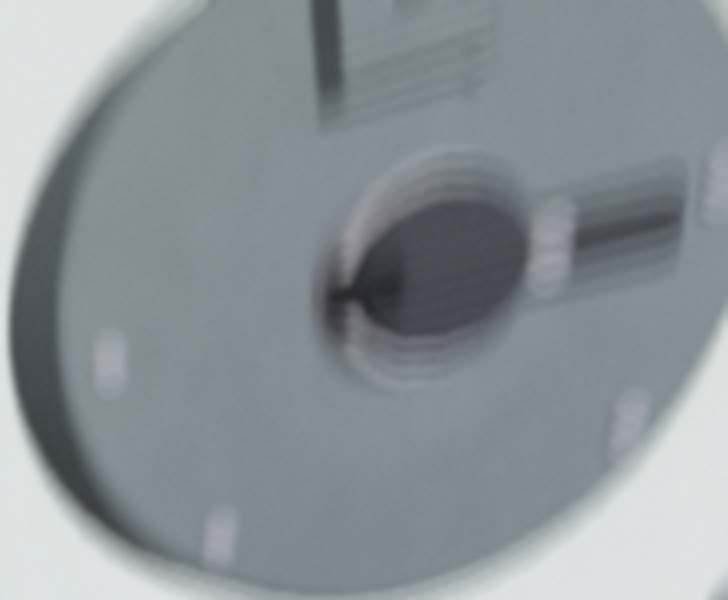

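The wrist view (slightly motion-blurred) shows the index pin's head top at about (252,181) and the ball at (252,105). The rest's sides run along the tool's z axis.

Run:
```python
from h import *
im=snap('wrist','w3.png')
cal=robot.get_calibration('wrist')
i=im[60:210,210:300,::-1]; cv2.imwrite('pics/w3z.png',cv2.resize(i,None,fx=4,fy=4,interpolation=2))
print(atz('wrist',(252,181.2),.083,cal)); 
plan((.521,.173,.1),27,10,0.2)
```

```text
[0.52406404 0.17520115 0.083     ]
t 3.45 pos [0.5279 0.1648 0.1791] jaw 26.36 dyaw 0.64 q6 -0.28 dist [-0.0069  0.0082 -0.0791]
[[0.0079, -0.0003, -0.0011, np.float64(-0.06), 0.2], [0.0079, -0.0003, -0.0011, np.float64(-0.06), 0.2], [0.0079, -0.0003, -0.0011, np.float64(-0.06), 0.2], [0.0079, -0.0003, -0.0011, np.float64(-0.06), 0.2], [0.0079, -0.0003, -0.0011, np.float64(-0.06), 0.2], [0.0079, -0.0003, -0.0011, np.float64(-0.06), 0.2], [0.0079, -0.0003, -0.0011, np.float64(-0.06), 0.2], [0.0079, -0.0003, -0.0011, np.float64(-0.06), 0.2], [0.0079, -0.0002, -0.0012, np.float64(-0.06), 0.2], [0.0079, -0.0002, -0.0012, np.float64(-0.06), 0.2]]
```

View pics/w3z.png

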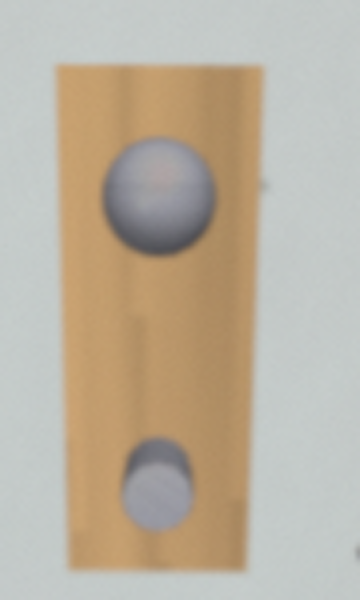

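Run:
```python
from h import *
p=atz('wrist',(249.25,184.1),.083);b=atz('wrist',(249.75,109),.0705);print(p,b,np.hypot(*(p-b)[:2]),np.degrees(np.arctan2(*(p-b)[1::-1])))
plan((p[0],p[1],.1),27,10,0.2)
```

```text
[0.52295571 0.17130969 0.083     ] [0.49209581 0.23483773 0.0705    ] 0.07062679601366866 -64.09099701630271
t 3.45 pos [0.5279 0.1648 0.1791] jaw 26.36 dyaw 0.64 q6 -0.28 dist [-0.0049  0.0065 -0.0791]
[[0.0079, -0.0002, -0.0009, np.float64(-0.06), 0.2], [0.0079, -0.0002, -0.0009, np.float64(-0.06), 0.2], [0.0079, -0.0002, -0.0009, np.float64(-0.06), 0.2], [0.0079, -0.0002, -0.0009, np.float64(-0.06), 0.2], [0.0079, -0.0002, -0.0009, np.float64(-0.06), 0.2], [0.0079, -0.0002, -0.0009, np.float64(-0.06), 0.2], [0.0079, -0.0002, -0.0009, np.float64(-0.06), 0.2], [0.0079, -0.0002, -0.0009, np.float64(-0.06), 0.2], [0.0079, -0.0002, -0.0009, np.float64(-0.06), 0.2], [0.0079, -0.0002, -0.0009, np.float64(-0.06), 0.2]]
```

Emit:
play_rows:
  moves:
    - [[0.012, 0, -0.001, 0, 0.1], [0.013, 0, -0.001, 0, 0.0], [0.013, 0, -0.001, 0, 0.0], [0.013, 0, -0.001, 0, -0.1], [0.013, 0, -0.001, 0, -0.2], [0.013, 0, -0.001, 0, -0.2], [0.013, 0, -0.001, 0, -0.2], [0.012, 0, -0.001, 0, -0.2], [0.011, 0, 0, 0, -0.2], [0.006, 0, 0, 0, -0.2]]

```text
time: 4.45
tool_pos: [0.5226, 0.1549, 0.0545]
tool_rot: [-0.033, 1.556, -1.171]
contact_force: [-21.3, 1.9, 63.8]
opening: 0.0369
```

Run:
```python
from h import *
plan((.523,.1713,.0585),26.3,1,-.2)
o,M=st();print(M.round(4),o['contact_force'])
```

```text
t 4.45 pos [0.5226 0.1549 0.0545] jaw 24.77 dyaw 1.53 q6 -0.26 dist [0.0004 0.0164 0.004 ]
[[-0.0043, 0.0072, -0.0147, np.float64(-1.53), -0.2]]
[[ 5.800e-03  9.080e-01  4.190e-01]
 [-1.380e-02  4.190e-01 -9.079e-01]
 [-9.999e-01 -5.000e-04  1.490e-02]] [-21.332595     1.9441167   63.82536227]
```

Emit:
play_rows:
  moves:
    - [[-0.006, 0, 0, 0, -0.2], [-0.01, 0, 0, 0, -0.2], [-0.01, 0, 0, 0, -0.2], [-0.01, 0, 0, 0, -0.2], [-0.005, 0, 0, 0, -0.2], [0, 0, 0, 0, -0.2], [0, 0, 0, 0, -0.2], [0, 0, 0, 0, -0.2], [0, 0, 0, 0, -0.2], [0, 0, 0, 0, -0.2]]

```text
time: 5.45
tool_pos: [0.5221, 0.1531, 0.0983]
tool_rot: [-0.013, 1.556, -1.155]
contact_force: [-0.3, 0.1, 0.7]
opening: 0.0365
```

Run:
```python
from h import *
im=snap('wrist','w4.png')
plan((.523,.1713,.0585),26.3,1,-.2)
o,M=st();print(M.round(4),o['contact_force'],o['qvel'].round(4))
```

```text
t 5.5 pos [0.522  0.1531 0.0983] jaw 24.53 dyaw 1.77 q6 -0.27 dist [ 0.001   0.0182 -0.0398]
[[0.0395, 0.0085, -0.0167, np.float64(-1.77), -0.2]]
[[ 6.100e-03  9.097e-01  4.152e-01]
 [-1.400e-02  4.152e-01 -9.096e-01]
 [-9.999e-01 -3.000e-04  1.520e-02]] [-0.17297823 -0.21587633  0.08345527] [-0.0006 -0.0017 -0.0005  0.0005  0.0022 -0.0007]
```

View pics/w4.png

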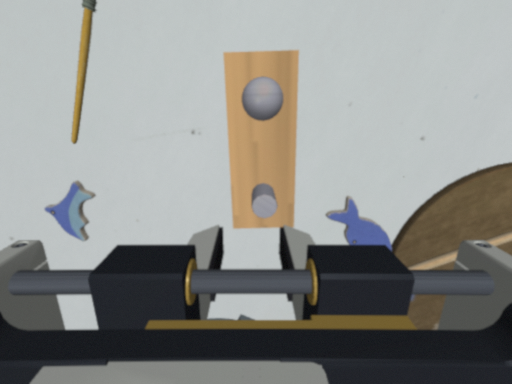

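Emit:
play_rows:
  moves:
    - [[0, 0.002, -0.0035, -0.4, -0.2], [0, 0.002, -0.0035, -0.4, -0.2], [0, 0.002, -0.0035, -0.4, -0.2], [0, 0.002, -0.0035, -0.4, -0.2], [0, 0.001, -0.0025, -0.2, -0.2], [0, 0, 0, 0, -0.2], [0, 0, 0, 0, -0.2], [0, 0, 0, 0, -0.2], [0, 0, 0, 0, -0.2], [0, 0, 0, 0, -0.2]]

```text
time: 6.5
tool_pos: [0.523, 0.1738, 0.0975]
tool_rot: [-0.105, 1.556, -1.213]
contact_force: [-0.7, 0.3, 0.1]
opening: 0.0366
```

Run:
```python
from h import *
im=snap('wrist','w5.png')
plan((.523,.1713,.0585),26.3,1,-.2)
o,M=st();print(M.round(4),o['contact_force'],o['qvel'].round(4))
i=im[60:260,190:330,::-1]; cv2.imwrite('pics/w5z.png',cv2.resize(i,None,fx=3,fy=3,interpolation=2))
```

```text
t 6.55 pos [0.5229 0.1738 0.0975] jaw 26.52 dyaw -0.22 q6 -0.26 dist [ 0.0001 -0.0025 -0.039 ]
[[0.039, -0.001, 0.0017, np.float64(0.22), -0.2]]
[[ 0.0052  0.8947  0.4465]
 [-0.0141  0.4466 -0.8946]
 [-0.9999 -0.0017  0.0149]] [-0.23975853 -0.16101059 -0.04408849] [-0.0001 -0.0012 -0.0005  0.0002  0.001  -0.0017]
```

View pics/w5z.png

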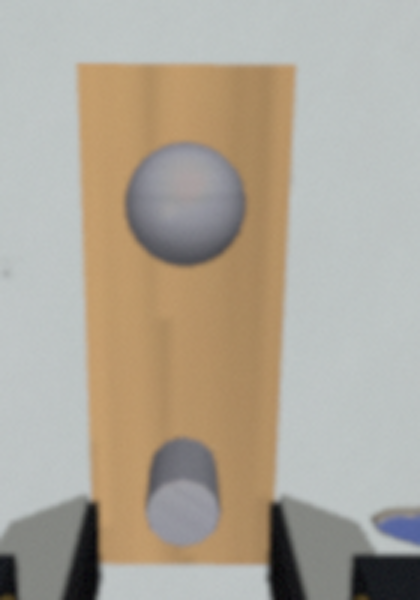

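Run:
```python
from h import *
p=atz('wrist',(251,231),.083);print(p)
plan((p[0],p[1],.0615),26.3,10,-.2)
```

```text
[0.52393924 0.17227896 0.083     ]
t 6.55 pos [0.5229 0.1738 0.0975] jaw 26.52 dyaw -0.22 q6 -0.26 dist [ 0.001  -0.0015 -0.036 ]
[[0.0036, 0.0, 0.0001, np.float64(0.02), -0.2], [0.0036, 0.0, 0.0001, np.float64(0.02), -0.2], [0.0036, 0.0, 0.0001, np.float64(0.02), -0.2], [0.0036, 0.0, 0.0001, np.float64(0.02), -0.2], [0.0036, 0.0, 0.0001, np.float64(0.02), -0.2], [0.0036, 0.0, 0.0001, np.float64(0.02), -0.2], [0.0036, 0.0, 0.0001, np.float64(0.02), -0.2], [0.0036, 0.0, 0.0001, np.float64(0.02), -0.2], [0.0036, 0.0, 0.0001, np.float64(0.02), -0.2], [0.0036, 0.0, 0.0001, np.float64(0.02), -0.2]]
```

Emit:
play_rows:
  moves:
    - [[0.006, 0, 0.0005, 0, -0.2], [0.006, 0, 0.0005, 0, -0.2], [0.006, 0, 0, 0, -0.2], [0.006, 0, 0, 0, -0.2], [0.005, 0, 0, 0, -0.2], [0.004, 0, 0, 0, -0.2], [0.002, 0, 0, 0, -0.2], [0, 0, 0, 0, -0.2], [0, 0, 0, 0, -0.2], [0, 0, 0, 0, -0.2]]

```text
time: 7.55
tool_pos: [0.5233, 0.172, 0.0587]
tool_rot: [-0.197, 1.556, -1.305]
contact_force: [0.7, -1.2, 0.3]
opening: 0.0365
```

Run:
```python
from h import *
plan((.5235,.172,.0585),26.3,1,-.2)
o,M=st();print(M.round(4),o['contact_force'],o['qvel'].round(4))
```

```text
t 7.55 pos [0.5233 0.172  0.0587] jaw 26.5 dyaw -0.2 q6 -0.26 dist [ 0.0002  0.     -0.0002]
[[0.0002, 0.0002, 0.0001, np.float64(0.2), -0.2]]
[[ 0.0039  0.8949  0.4462]
 [-0.0143  0.4462 -0.8948]
 [-0.9999 -0.0029  0.0146]] [ 0.65369306 -1.22144974  0.2875743 ] [ 0.002  -0.0006 -0.0019 -0.0014 -0.0004  0.0007]
```

Emit:
play_rows:
  moves:
    - [[0, 0, 0, 0, -1], [0, 0, 0, 0, -1], [0, 0, 0, 0, -1], [0, 0, 0, 0, -1], [0, 0, 0, 0, -1], [0, 0, 0, 0, -1], [-0.003, 0, 0, 0, -1], [-0.005, 0, 0, 0, -1], [-0.005, 0, 0, 0, -1], [-0.008, 0, 0, 0, -1]]
  grip_force: 25

```text
time: 8.55
tool_pos: [0.5228, 0.1723, 0.0808]
tool_rot: [-0.274, 1.556, -1.382]
contact_force: [-0.6, -0.1, -1.1]
opening: 0.0163
```

Run:
```python
from h import *
o,M=st();print(o['tool_pos'],M.round(4),o['contact_force'],o['opening'])
```

```text
[0.52278907 0.17226841 0.08077533] [[ 0.0028  0.8949  0.4462]
 [-0.0145  0.4462 -0.8948]
 [-0.9999 -0.004   0.0143]] [-0.56662281 -0.1483952  -1.11693674] 0.016304408309754822
```

Emit:
play_rows:
  moves:
    - [[-0.01, 0, 0, 0, -1], [-0.01, 0, 0, 0, -1], [-0.01, 0, 0, 0, -1], [-0.01, 0, 0, 0, -1], [-0.01, 0, 0, 0, -1], [-0.008, 0, 0, 0, -1], [-0.004, 0, 0, 0, -1], [0, 0, 0, 0, -1], [0, 0, 0, 0, -1], [0, 0, 0, 0, -1]]

```text
time: 9.55
tool_pos: [0.5234, 0.1735, 0.151]
tool_rot: [0.013, 1.555, -1.095]
contact_force: [-0.4, 0.1, -0.7]
opening: 0.0161
```

Run:
```python
from h import *
o,M=st();print(o['tool_pos'],M.round(4),o['contact_force'],o['opening'])
a=snap('side','s6.png');b=snap('scene','c6.png');c=snap('wrist','w6.png')
t=o['tool_pos'];print(proj('side',t),proj('scene',t))
u,v=proj('side',t).astype(int);i=cv2.resize(a[v-45:v+55,u-50:u+50,::-1],(400,400),interpolation=2)
u,v=proj('scene',t).astype(int);j=cv2.resize(b[v-45:v+55,u-50:u+50,::-1],(400,400),interpolation=2)
cv2.imwrite('pics/b6.png',np.hstack([i,j]))
```

```text
[0.52336394 0.17345841 0.15097359] [[ 7.000e-03  8.949e-01  4.462e-01]
 [-1.370e-02  4.463e-01 -8.948e-01]
 [-9.999e-01  2.000e-04  1.540e-02]] [-0.43594286  0.13612227 -0.7307574 ] 0.016137293707662165
[229.51793291 144.42973365] [233.82719846 171.05695231]
```

View pics/b6.png

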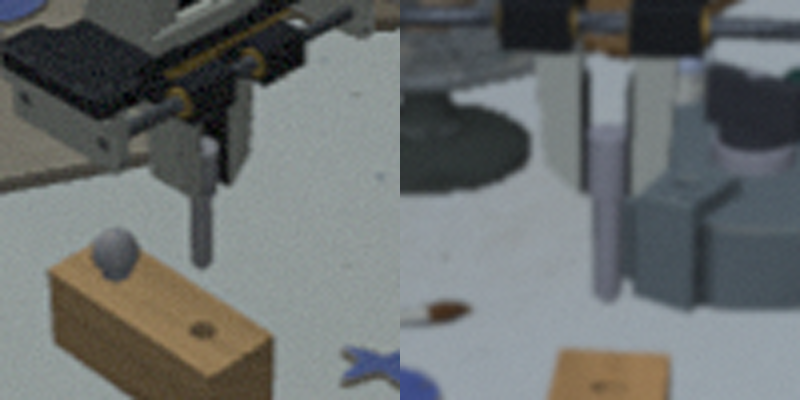

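View pics/w6.png

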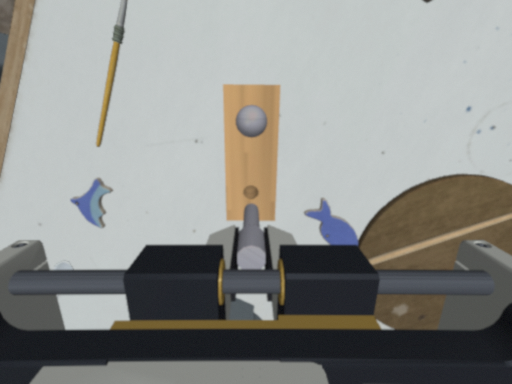

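Run:
```python
from h import *
im=cv2.imread('pics/w6.png')[180:310,190:310];cv2.imwrite('pics/w6z.png',cv2.resize(im,None,fx=4.5,fy=4.5,interpolation=2))
o,M=st()
for px in [(251,255),(251,190)]:
  p=atz('wrist',px,.1753 if px[1]>200 else .055);print(p,M.T@(p-o['tool_pos']))
im=cv2.imread('pics/c6.png');print(robot.spot_in('scene','index_pin'),robot.spot_in('side','index_pin'))
# expected vertical line direction in scene & side
for c in('scene','side'):
  print(c,proj(c,[.5234,.1735,.1753]),proj(c,[.5234,.1735,.0993]))
```

```text
[0.52228532 0.17619722 0.1753    ] [-0.02446427  0.00028703 -0.00257081]
[0.52267074 0.17506648 0.055     ] [ 0.09583972  0.00013101 -0.00323741]
[{'point': [234.4, 174.1], 'score': 0.55}] [{'point': [219.2, 184.6], 'score': 0.61}, {'point': [308.1, 272.7], 'score': 0.41}, {'point': [309.9, 253.5], 'score': 0.41}]
scene [233.85709329 157.30252448] [233.66869798 198.97777739]
side [229.43427507 134.55074406] [229.71575107 164.36576468]
```

View pics/w6z.png

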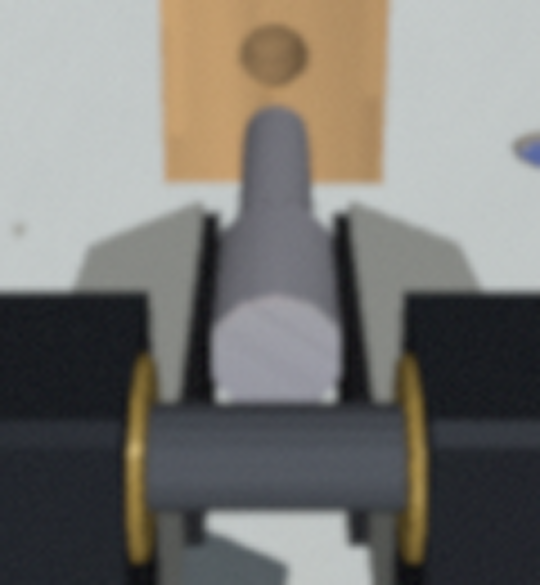

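Run:
```python
from h import *
o,M=st()
for px,z in [((251.1,258.9),.1753),((251.1,203.8),.0993),((245.5,215),.11),((258,215),.11)]:
  p=atz('wrist',px,z);print(p,M.T@(p-o['tool_pos']))
for c,a,b in [('scene',(234,157),(233.9,199.5))]:
  pass
# pins in scene: zoom
a=cv2.imread('pics/c6.png')[140:220,205:265];b=cv2.imread('pics/s6.png')[110:190,200:260]
cv2.imwrite('pics/b6z.png',np.hstack([cv2.resize(a,None,fx=6,fy=6,interpolation=2),cv2.resize(b,None,fx=6,fy=6,interpolation=2)]))
```

```text
[0.52362096 0.17385326 0.1753    ] [-0.02427035  0.00034078  0.00011777]
[0.5217407  0.17751012 0.0993    ] [ 0.05165715  0.00026664 -0.00516582]
[0.52015197 0.17057636 0.11      ] [ 0.04104181 -0.00424622  0.00049455]
[0.52918526 0.17508532 0.11      ] [0.04104488 0.00584987 0.00049089]
```

View pics/b6z.png

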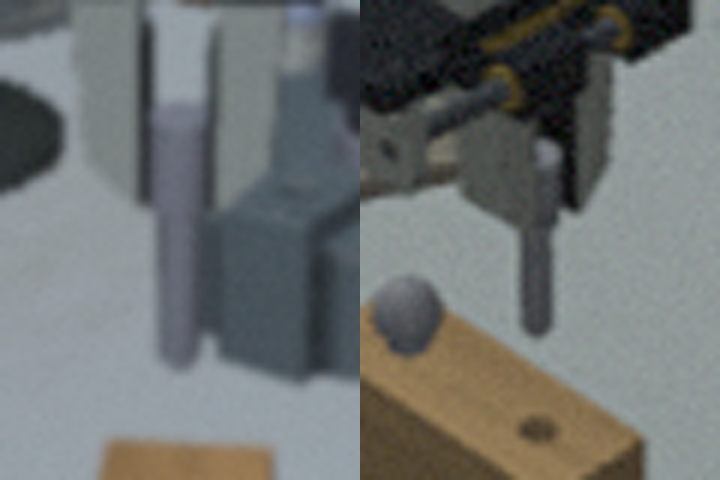

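Run:
```python
from h import *
plan((.5890,-.015,.145),26.5,10,-1)
```

```text
t 9.8 pos [0.5234 0.1735 0.151 ] jaw 26.51 dyaw -0.01 q6 -0.27 dist [ 0.0656 -0.1885 -0.006 ]
[[0.0009, -0.0025, 0.0198, np.float64(0.0), -1], [0.0009, -0.0025, 0.0198, np.float64(0.0), -1], [0.0009, -0.0025, 0.0198, np.float64(0.0), -1], [0.0009, -0.0025, 0.0198, np.float64(0.0), -1], [0.0009, -0.0025, 0.0198, np.float64(0.0), -1], [0.0009, -0.0025, 0.0198, np.float64(0.0), -1], [0.0009, -0.0025, 0.0198, np.float64(0.0), -1], [0.0009, -0.0025, 0.0198, np.float64(0.0), -1], [0.0009, -0.0025, 0.0198, np.float64(0.0), -1], [0.0009, -0.0025, 0.0198, np.float64(0.0), -1]]
```

Emit:
play_rows:
  moves:
    - [[0, -0.002, 0.012, 0, -1], [0, -0.003, 0.024, 0, -1], [0, -0.004, 0.032, 0, -1], [0, -0.004, 0.032, 0, -1], [0, -0.004, 0.032, 0, -1], [0, -0.003, 0.03, 0, -1], [0, -0.002, 0.02, 0, -1], [0, -0.001, 0.01, 0, -1], [0, 0, 0, 0, -1], [0, 0, 0, 0, -1]]

```text
time: 10.8
tool_pos: [0.5911, -0.0213, 0.153]
tool_rot: [-0.086, 1.555, -1.194]
contact_force: [0.5, 0.4, -0.7]
opening: 0.0161
```

Run:
```python
from h import *
o,M=st();print(o['tool_pos'],M.round(4),o['contact_force'],o['opening'],o['qvel'].round(3))
c=snap('wrist','w7.png')
a=cv2.imread('pics/w7.png')[120:300,170:350];cv2.imwrite('pics/w7z.png',cv2.resize(a,None,fx=3.3,fy=3.3,interpolation=2))
for l in ('guide_mouth','grip_bar'):print(robot.spot_in('wrist',l))
```

```text
[ 0.59107212 -0.02125421  0.15304115] [[ 0.006   0.8946  0.4468]
 [-0.0151  0.4468 -0.8945]
 [-0.9999 -0.0014  0.0162]] [ 0.51468214  0.37591954 -0.69661427] 0.01612308353851373 [-0.009  0.003 -0.001  0.     0.    -0.002]
[{'point': [216.8, 199.0], 'score': 0.9}]
[{'point': [208.4, 228.1], 'score': 0.83}]
```

View pics/w7z.png

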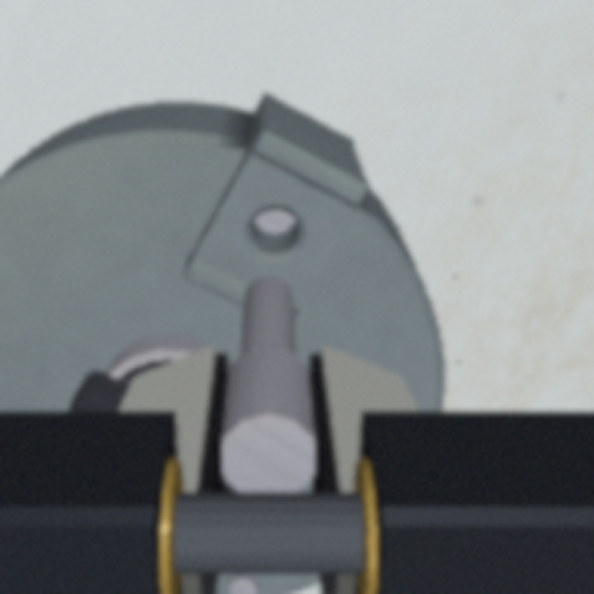

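View pics/w7.png

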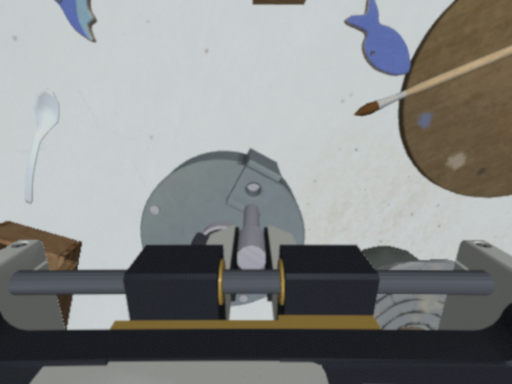

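Run:
```python
from h import *
o,M=st();t=o['tool_pos']+.0517*M[:,0]
p=atz('wrist',(253.3,189.1),.062);print('mouth',p,'tip',t);d=p-t;print('tool shift',M.T@d, 'lug from centre',p-[.5866,-.0898,0])
# lug edge directions
a=[atz('wrist',(170+x/3.3,120+y/3.3),.062) for x,y in [(187,268),(257,145),(362,202)]];print(a, np.degrees(np.arctan2(*(a[1]-a[0])[1::-1])),np.degrees(np.arctan2(*(a[2]-a[1])[1::-1])))
print(proj('side',p),proj('scene',p))
```

```text
mouth [ 0.59120724 -0.0156912   0.062     ] tip [ 0.59137236 -0.02122182  0.10152507]
tool shift [ 0.03943469  0.00238089 -0.00566411] lug from centre [0.00460724 0.0741088  0.062     ]
[array([ 0.57328216, -0.03888071,  0.062     ]), array([0.57530434, 0.00442855, 0.062     ]), array([0.61040319, 0.00294737, 0.062     ])] 87.32670476927113 -2.4164633768856003
[293.51174875 230.27049982] [253.73249824 170.83699239]
```

Emit:
play_rows:
  moves:
    - [[0, 0.001, -0.002, 0, -1], [0.002, 0.001, -0.002, 0, -1], [0.004, 0, -0.001, 0, -1], [0.005, 0, 0, 0, -1], [0.005, 0, 0, 0, -1], [0.005, 0, 0, 0, -1], [0.004, 0, 0, 0, -1], [0.002, 0, 0, 0, -1], [0, 0, 0, 0, -1], [0, 0, 0, 0, -1]]

```text
time: 11.95
tool_pos: [0.5898, -0.0123, 0.1231]
tool_rot: [-0.154, 1.555, -1.257]
contact_force: [0.2, -0.6, -0.5]
opening: 0.0158
```

Run:
```python
from h import *
o,M=st();print(o['tool_pos'],M.round(4),o['contact_force'],o['opening'],o['qvel'].round(3))
t=o['tool_pos']+.0517*M[:,0];print('tip',t,'shift',M.T@(np.array([.5912,-.0157,.062])-t))
a=snap('wrist','w8.png')
a=a[120:300,170:350,::-1];cv2.imwrite('pics/w8z.png',cv2.resize(a,None,fx=3.3,fy=3.3,interpolation=2))
```

```text
[ 0.58984321 -0.01226134  0.12313054] [[ 0.0048  0.8923  0.4515]
 [-0.0146  0.4515 -0.8922]
 [-0.9999 -0.0024  0.0152]] [ 0.1521519  -0.64615302 -0.46412327] 0.015774618341453394 [-0.     0.002 -0.001  0.001  0.     0.001]
tip [ 0.59008899 -0.01301804  0.07143666] shift [ 0.00948008 -0.0001972   0.00275083]
```

View pics/w8z.png

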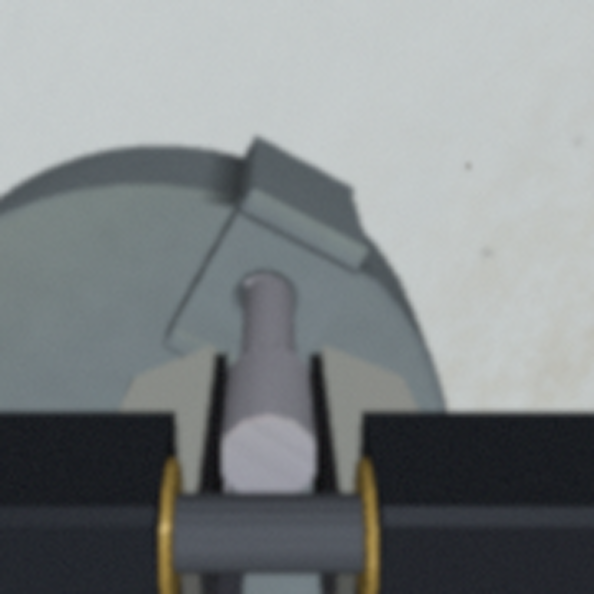

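Run:
```python
from h import *
o,M=st();t=o['tool_pos']+.0517*M[:,0]
print(proj('wrist',[.5912,-.0157,.062]))
# project rim circle radius 7.5-8 around mouth guess
for c in [(.5912,-.0157)]:
  for r in (7,8):
    P=[(proj('wrist',[c[0]+r*.001*np.cos(a),c[1]+r*.001*np.sin(a),.062])-[170,120])*3.3 for a in np.linspace(0,6.28,60)];P=np.array(P);print(r,P.min(0),P.max(0))
```

```text
[250.57748263 208.39607563]
7 [239.71271432 267.22155104] [292.07414231 315.72220853]
8 [235.97156087 263.68509101] [295.81136145 319.11621665]
```

Run:
```python
from h import *
a=cv2.imread('pics/w8.png')[190:235,225:280]
a=cv2.resize(a,None,fx=12,fy=12,interpolation=2);a=cv2.convertScaleAbs(a,alpha=1.6,beta=-60);cv2.imwrite('pics/w8y.png',a)
a=cv2.imread('pics/w7.png')[170:215,225:280]
a=cv2.resize(a,None,fx=12,fy=12,interpolation=2);a=cv2.convertScaleAbs(a,alpha=1.6,beta=-60);cv2.imwrite('pics/w7y.png',a)
```

```text
(no output)
```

View pics/w8y.png

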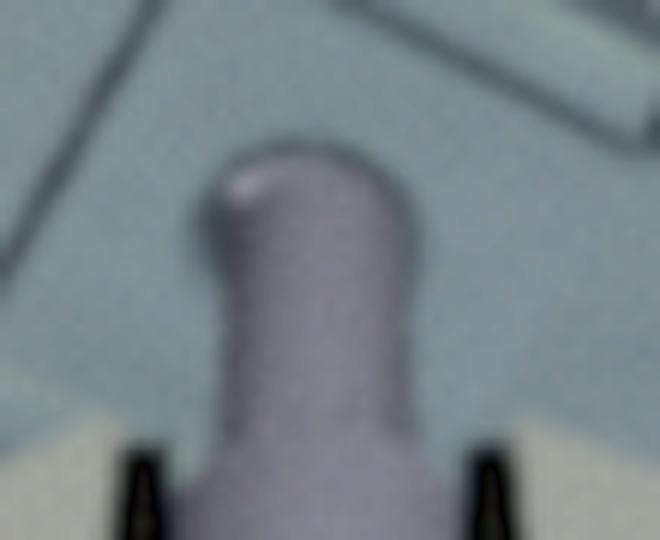

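View pics/w7y.png

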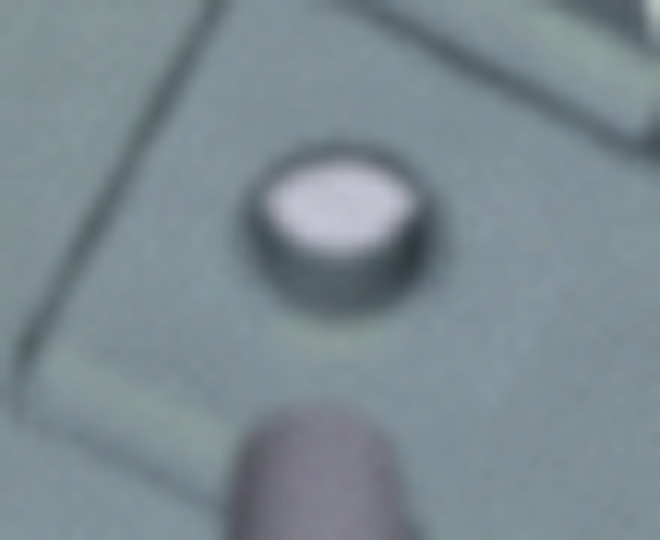

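Run:
```python
from h import *
o,M=st();t=o['tool_pos']+.0517*M[:,0]
p=atz('wrist',(251.2,210.2),.062);print(p,M.T@(p-t))
P=np.array([(proj('wrist',[p[0]+.00785*np.cos(a),p[1]+.00785*np.sin(a),.062])-[225,190])*12 for a in np.linspace(0,6.28,60)]);print(P.min(0),P.max(0))
# tip far edge predicted
P=np.array([(proj('wrist',t+.006*(np.cos(a)*M[:,1]+np.sin(a)*M[:,2])-M[:,0]*.001)-[225,190])*12 for a in np.linspace(0,6.28,60)]);print('tip',P.min(0),P.max(0))
```

```text
[ 0.59246697 -0.01698789  0.062     ] [0.00953994 0.00034389 0.00448725]
[207.8367127  142.90148383] [420.86094879 339.76934366]
tip [223.92109373 159.1543248 ] [394.99901233 318.24401075]
```

Emit:
play_rows:
  moves:
    - [[0, 0, 0.001, 0, -1], [0, 0, 0.001, 0, -1], [0, 0, 0.001, 0, -1], [0, 0, 0.001, 0, -1], [0, 0, 0, 0, -1], [0, 0, 0, 0, -1], [0, 0, 0, 0, -1], [0, 0, 0, 0, -1], [0, 0, 0, 0, -1], [0, 0, 0, 0, -1]]

```text
time: 13.0
tool_pos: [0.5923, -0.0163, 0.1241]
tool_rot: [-0.06, 1.555, -1.162]
contact_force: [0.3, 0.7, -1.0]
opening: 0.0164
```

```bash
cat > chk.py <<'E'
from h import *
import sys
o,M=st();print(o['tool_pos'],M.round(4).tolist(),o['contact_force'].round(2),o['opening'],o['qvel'].round(3))
t=o['tool_pos']+M@np.array([.0517,.0005,-.0007]);print('tip',t,'shift',(M.T@(np.array([.592,-.0168,.062])-t)).round(5))
n=sys.argv[1]
a=snap('wrist',n+'.png')[190:235,225:280,::-1]
a=cv2.resize(a,None,fx=12,fy=12,interpolation=2);a=cv2.convertScaleAbs(a,alpha=1.6,beta=-60);cv2.imwrite('pics/'+n+'y.png',a)
for c,r in [((.592,-.0168),.00785)]:
  P=np.array([(proj('wrist',[c[0]+r*np.cos(a),c[1]+r*np.sin(a),.062])-[225,190])*12 for a in np.linspace(0,6.28,60)]);print('pred rim',P.min(0),P.max(0))
P=np.array([(proj('wrist',t+.006*(np.cos(a)*M[:,1]+np.sin(a)*M[:,2])-M[:,0]*.001)-[225,190])*12 for a in np.linspace(0,6.28,60)]);print('pred tip',P.min(0),P.max(0))
E
python3 chk.py w9
```

```text
[ 0.59228294 -0.01630338  0.12410058] [[0.0064, 0.8923, 0.4513], [-0.0149, 0.4513, -0.8922], [-0.9999, -0.001, 0.0162]] [ 0.34  0.66 -1.04] 0.016417609797618162 [ 0.001  0.002 -0.    -0.001 -0.     0.   ]
tip [ 0.59274632 -0.01622272  0.07239557] shift [ 1.04e-02 -9.20e-04  1.00e-05]
pred rim [197.33451434  72.48123758] [411.08473806 271.42235441]
pred tip [231.17447117 150.32585124] [402.43343614 309.72927573]
```

View pics/w9y.png

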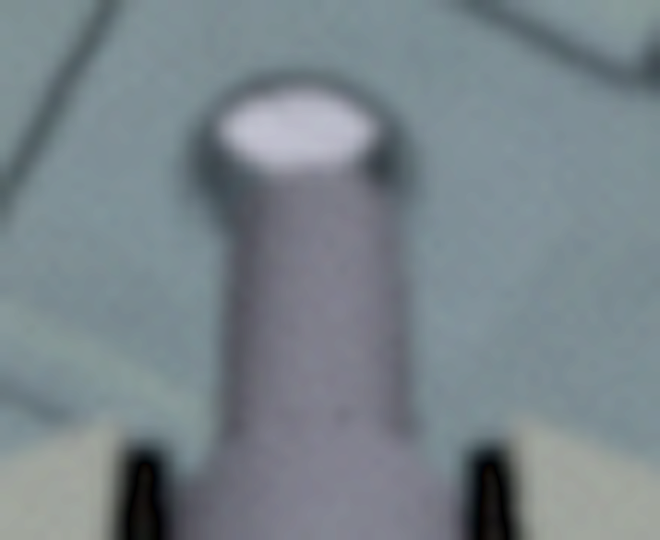

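Emit:
play_rows:
  moves:
    - [[0, -0.0005, 0, 0, -1], [0, -0.0005, 0, 0, -1], [0, 0, 0, 0, -1], [0.002, 0, 0, 0, -1], [0.002, 0, 0, 0, -1], [0.002, 0, 0, 0, -1], [0.001, 0, 0, 0, -1], [0, 0, 0, 0, -1], [0, 0, 0, 0, -1], [0, 0, 0, 0, -1]]

```text
time: 14.05
tool_pos: [0.5912, -0.0169, 0.1162]
tool_rot: [-0.093, 1.555, -1.196]
contact_force: [-0.3, -0.0, -1.7]
opening: 0.016
```

```bash
python3 chk.py w10
```

```text
[ 0.59116624 -0.01685347  0.11617677] [[0.0058, 0.8923, 0.4514], [-0.0148, 0.4514, -0.8922], [-0.9999, -0.0015, 0.0158]] [-0.3  -0.01 -1.72] 0.016033074833265153 [ 0.002  0.002  0.001 -0.     0.001 -0.   ]
tip [ 0.5915979  -0.01676845  0.06447148] shift [0.00247 0.00035 0.00017]
pred rim [210.48163949 110.4860955 ] [431.1925255  315.02142626]
pred tip [230.41218683 149.49241533] [401.65429954 308.8883795 ]
```

View pics/w10y.png

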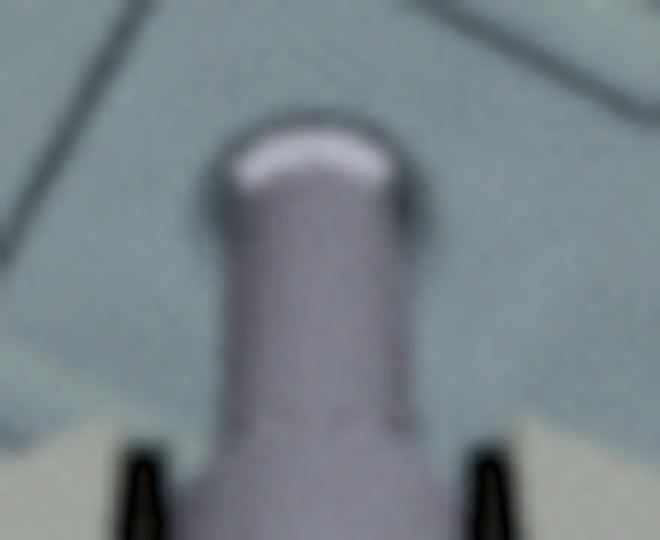

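Emit:
play_rows:
  moves:
    - [[0.001, 0, 0, 0, -1], [0.001, 0, 0, 0, -1], [0.0015, 0, 0, 0, -1], [0.0015, 0, 0, 0, -1], [0.0015, 0, 0, 0, -1], [0.0015, 0, 0, 0, -1], [0.001, 0, 0, 0, -1], [0, 0, 0, 0, -1], [0, 0, 0, 0, -1], [0, 0, 0, 0, -1]]

```text
time: 15.1
tool_pos: [0.5913, -0.0171, 0.1064]
tool_rot: [-0.08, 1.555, -1.183]
contact_force: [1.0, -0.2, -0.7]
opening: 0.0162
```

```bash
python3 chk.py w11
```

```text
[ 0.59134378 -0.01706914  0.10643183] [[0.0061, 0.8923, 0.4514], [-0.015, 0.4514, -0.8922], [-0.9999, -0.0013, 0.0161]] [ 1.01 -0.2  -0.71] 0.016249748334955436 [-0.    -0.001  0.001  0.     0.001  0.001]
tip [ 0.59179022 -0.01699203  0.05472666] shift [-7.27e-03  2.60e-04  4.00e-05]
pred rim [205.14764245 157.3756132 ] [435.19269806 369.37779451]
pred tip [230.76517044 149.5197465 ] [402.00641152 308.91660119]
```

View pics/w11y.png

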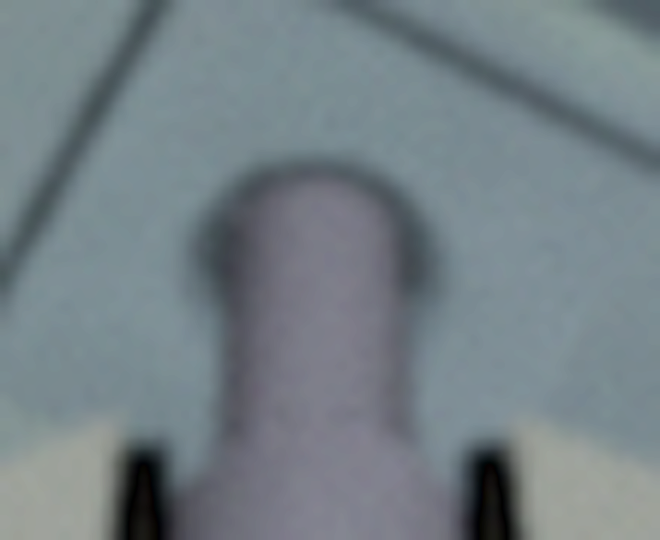

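Emit:
play_rows:
  moves:
    - [[0.001, 0, 0, 0, -1], [0.0015, 0, 0, 0, -1], [0.0015, 0, 0, 0, -1], [0.0015, 0, 0, 0, -1], [0.0015, 0, 0, 0, -1], [0.0015, 0, 0, 0, -1], [0.001, 0, 0, 0, -1], [0.0005, 0, 0, 0, -1], [0, 0, 0, 0, -1], [0, 0, 0, 0, -1]]

```text
time: 16.15
tool_pos: [0.5914, -0.0172, 0.0955]
tool_rot: [-0.086, 1.555, -1.188]
contact_force: [0.1, 0.6, -0.2]
opening: 0.0158
```

Run:
```python
from h import *
o,M=st();print(o['tool_pos'],o['contact_force'],(o['tool_pos']+.0517*M[:,0]))
```

```text
[ 0.59136046 -0.01717693  0.09547407] [ 0.05047695  0.57465861 -0.23230298] [ 0.59166883 -0.01794359  0.04378068]
```

Emit:
play_rows:
  moves:
    - [[0.0005, 0, 0, 0, -1], [0.0005, 0, 0, 0, -1], [0.0005, 0, 0, 0, -1], [0, 0, 0, 0, -1], [0, 0, 0, 0, -1], [0, 0, 0, 0, -0.5], [0, 0, 0, 0, -0.4], [0, 0, 0, 0, -0.3], [0, 0, 0, 0, -0.3], [0, 0, 0, 0, -0.3]]

```text
time: 17.15
tool_pos: [0.5918, -0.0173, 0.0945]
tool_rot: [-0.013, 1.554, -1.115]
contact_force: [0.9, -0.9, -1.0]
opening: 0.0318
```

```bash
python3 chk.py w12
python3 - <<'E'
import cv2
a=cv2.imread('pics/w12.png')[150:330,170:350];cv2.imwrite('pics/w12z.png',cv2.resize(a,None,fx=3.3,fy=3.3,interpolation=2))
E
```

```text
[ 0.59182431 -0.01725398  0.09449868] [[0.0074, 0.8923, 0.4513], [-0.015, 0.4514, -0.8922], [-0.9999, -0.0002, 0.0167]] [ 0.89 -0.87 -0.96] 0.031756492264527356 [-0.    -0.002 -0.     0.001 -0.     0.   ]
tip [ 0.59233507 -0.01718063  0.0427941 ] shift [-0.01921 -0.00013 -0.00017]
pred rim [193.23396867 220.40559906] [435.89915607 442.33998665]
pred tip [231.05551589 150.07770261] [402.3209809  309.49026192]
```

View pics/w12z.png

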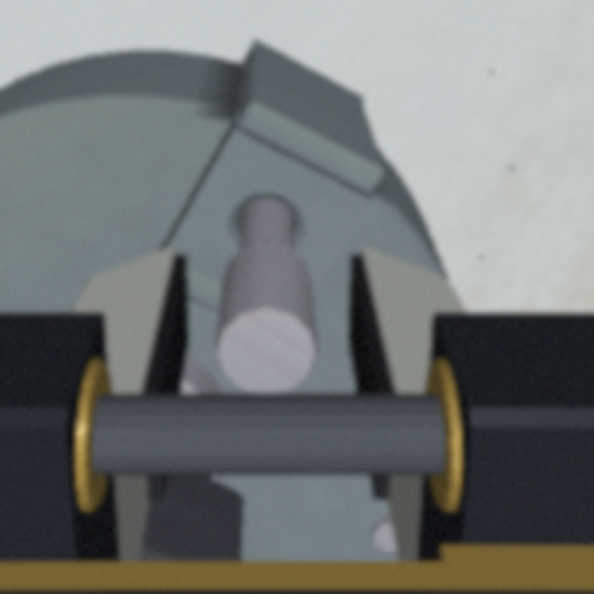

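Emit:
play_rows:
  moves:
    - [[-0.006, 0, 0, 0, -0.2], [-0.01, 0, 0, 0, -0.2], [-0.012, 0, 0, 0, -0.2], [-0.012, 0, 0, -2, -0.2], [-0.008, 0, 0, -4, -0.2], [-0.003, 0, 0, -5, -0.2], [0, 0, 0, -5, -0.2], [0, 0, 0, -5, -0.2], [0, 0, 0, -3, -0.2], [0, 0, 0, 0, -0.2]]

```text
time: 18.2
tool_pos: [0.5938, -0.0166, 0.1585]
tool_rot: [-0.082, 1.546, -0.749]
contact_force: [-0.4, 0.4, 0.0]
opening: 0.0367
```

Run:
```python
from h import *
plan((.589,-.087,.145),85,10,-.2)
```

```text
t 18.2 pos [ 0.5938 -0.0166  0.1585] jaw 51.79 dyaw 33.21 q6 -1.05 dist [-0.0048 -0.0704 -0.0135]
[[0.0015, -0.0058, 0.0039, np.float64(-3.32), -0.2], [0.0014, -0.006, 0.0036, np.float64(-3.32), -0.2], [0.0014, -0.0062, 0.0032, np.float64(-3.32), -0.2], [0.0014, -0.0064, 0.0029, np.float64(-3.32), -0.2], [0.0014, -0.0066, 0.0025, np.float64(-3.32), -0.2], [0.0014, -0.0067, 0.0021, np.float64(-3.32), -0.2], [0.0014, -0.0068, 0.0017, np.float64(-3.32), -0.2], [0.0014, -0.0069, 0.0013, np.float64(-3.32), -0.2], [0.0014, -0.007, 0.0009, np.float64(-3.32), -0.2], [0.0014, -0.007, 0.0005, np.float64(-3.32), -0.2]]
```

Emit:
play_rows:
  moves:
    - [[0, -0.004, 0.003, -4, -0.2], [0, -0.007, 0.005, -5, -0.2], [0, -0.01, 0.005, -5, -0.2], [0, -0.011, 0.005, -5, -0.2], [0, -0.011, 0.003, -5, -0.2], [0, -0.01, 0.002, -4, -0.2], [0, -0.006, 0.001, -3, -0.2], [0, -0.003, 0, -1, -0.2], [0, 0, 0, 0, -0.2], [0, 0, 0, 0, -0.2]]

```text
time: 19.2
tool_pos: [0.5934, -0.0861, 0.1676]
tool_rot: [-0.501, 1.539, -0.602]
contact_force: [0.0, 0.5, 0.4]
opening: 0.0366
```

Run:
```python
from h import *
plan((.589,-.087,.08),85,10,-.2)
o,M=st();print(M.round(4).tolist())
a=snap('wrist','w13.png')[130:330,150:350,::-1];cv2.imwrite('pics/w13z.png',cv2.resize(a,None,fx=3,fy=3,interpolation=2))
```

```text
t 19.2 pos [ 0.5934 -0.0861  0.1676] jaw 84.19 dyaw 0.81 q6 -1.73 dist [-0.0044 -0.0009 -0.0876]
[[0.0087, -0.0, -0.0007, np.float64(-0.08), -0.2], [0.0087, -0.0, -0.0007, np.float64(-0.08), -0.2], [0.0087, -0.0, -0.0007, np.float64(-0.08), -0.2], [0.0087, 0.0, -0.0007, np.float64(-0.08), -0.2], [0.0087, 0.0, -0.0007, np.float64(-0.08), -0.2], [0.0087, 0.0, -0.0007, np.float64(-0.08), -0.2], [0.0087, 0.0, -0.0007, np.float64(-0.08), -0.2], [0.0087, 0.0, -0.0007, np.float64(-0.08), -0.2], [0.0087, 0.0, -0.0007, np.float64(-0.08), -0.2], [0.0087, 0.0, -0.0007, np.float64(-0.08), -0.2]]
[[0.0261, 0.1012, 0.9945], [-0.0179, 0.9947, -0.1008], [-0.9995, -0.0152, 0.0278]]
```

View pics/w13z.png

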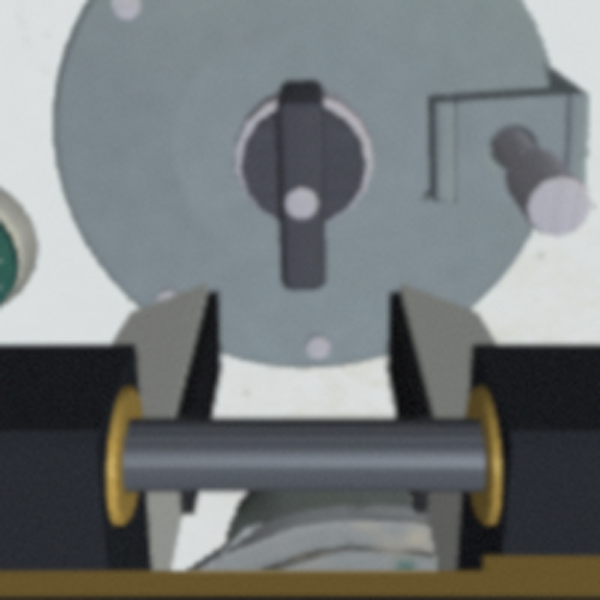

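Run:
```python
from h import *
o,M=st()
P=[atz('wrist',(150+x/3,130+y/3),.1) for x,y in [(300,83),(303,288),(301,203)]];print(P)
d=P[1]-P[0];print('len',np.hypot(*d[:2]),'ang',np.degrees(np.arctan2(d[1],d[0])),'mid',(P[0]+P[1])/2)
print([ (M.T@(p-o['tool_pos'])).round(4) for p in P])
u=o['tool_pos']+M[:,0]*.0; print(robot.spot_in('wrist','grip_bar')[:1])
```

```text
[array([ 0.55403933, -0.08374123,  0.1       ]), array([ 0.61826969, -0.08941048,  0.1       ]), array([ 0.59019657, -0.08715899,  0.1       ])]
len 0.0644800704787317 ang -5.044100732659753 mid [ 0.58615451 -0.08657585  0.1       ]
[array([ 0.0664, -0.0007, -0.0413]), array([0.0682, 0.0002, 0.0232]), array([ 0.0674, -0.0004, -0.005 ])]
[{'point': [252.2, 184.5], 'score': 0.65}]
```

Emit:
play_rows:
  moves:
    - [[0.005, 0, -0.001, 0, -0.2], [0.009, 0, -0.001, 0, -0.2], [0.012, 0, -0.001, 0, -0.2], [0.013, 0, -0.001, 0, -0.2], [0.013, 0, 0, 0, -0.2], [0.012, 0, 0, 0, -0.2], [0.008, 0, 0, 0, -0.2], [0.004, 0, 0, 0, -0.2], [0, 0, 0, 0, -0.2], [0, 0, 0, 0, -0.2]]

```text
time: 20.3
tool_pos: [0.5893, -0.0852, 0.0823]
tool_rot: [-0.558, 1.544, -0.658]
contact_force: [-0.2, 0.1, -0.8]
opening: 0.0366
```

Run:
```python
from h import *
plan((.5895,-.087,.073),85,1,-.2)
o,M=st();print(M.round(4).tolist(),o['contact_force'])
a=snap('wrist','w14.png')[130:330,150:350,::-1];cv2.imwrite('pics/w14z.png',cv2.resize(a,None,fx=3,fy=3,interpolation=2))
```

```text
t 20.3 pos [ 0.5893 -0.0852  0.0823] jaw 84.23 dyaw 0.77 q6 -1.73 dist [ 0.0002 -0.0018 -0.0093]
[[0.0093, -0.0017, 0.0001, np.float64(-0.77), -0.2]]
[[0.0212, 0.1005, 0.9947], [-0.0164, 0.9948, -0.1002], [-0.9996, -0.0142, 0.0227]] [-0.17212247  0.11562373 -0.82391436]
```

View pics/w14z.png

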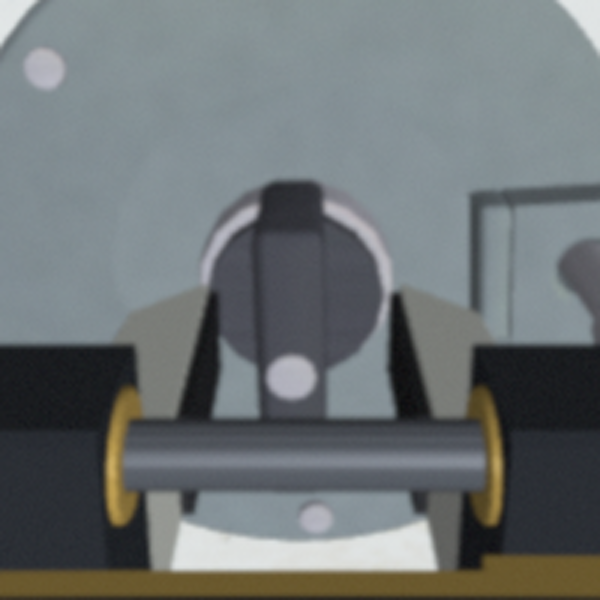

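Emit:
play_rows:
  moves:
    - [[0.002, -0.001, 0, 0, -0.2], [0.002, -0.0005, 0, 0, -0.2], [0.002, 0, 0, 0, -0.2], [0.001, 0, 0, 0, -0.2], [0, 0, 0, 0, -0.2], [0, 0, 0, 0, -1], [0, 0, 0, 0, -1], [0, 0, 0, 0, -1], [0, 0, 0, 0, -1], [0, 0, 0, 0, -1]]
  grip_force: 14

```text
time: 21.35
tool_pos: [0.5904, -0.0878, 0.0767]
tool_rot: [-0.531, 1.54, -0.631]
contact_force: [1.2, -0.5, -1.0]
opening: 0.0143
```

Run:
```python
from h import *
plan((.5895,-.087,.073),85,1,-.2)
o,M=st();print(M.round(4).tolist(),o['contact_force'],o['torque'],o['opening'])
```

```text
t 21.35 pos [ 0.5904 -0.0878  0.0767] jaw 84.23 dyaw 0.77 q6 -1.73 dist [-0.0009  0.0008 -0.0037]
[[0.0037, 0.0007, -0.001, np.float64(-0.77), -0.2]]
[[0.0246, 0.1004, 0.9946], [-0.018, 0.9948, -0.1], [-0.9995, -0.0154, 0.0263]] [ 1.17402168 -0.48577921 -1.01126038] [ 0.31489128 -0.17047756  0.12178777] 0.014320685171013623
```

Emit:
play_rows:
  moves:
    - [[0, 0, 0, 1, -1], [0, 0, 0, 1, -1], [0, 0, 0, 1, -1], [0, 0, 0, 1, -1], [0, 0, 0, 1, -1], [0, 0, 0, 1, -1], [0, 0, 0, 1, -1], [0, 0, 0, 1, -1], [0, 0, 0, 1, -1], [0, 0, 0, 1, -1]]

```text
time: 22.35
tool_pos: [0.5903, -0.0879, 0.0767]
tool_rot: [-0.356, 1.54, -0.646]
contact_force: [0.0, -0.9, -0.9]
opening: 0.014
```

```bash
cat > tq.py <<'E'
from h import *
import sys
o,M=st();j=np.degrees(np.arctan2(M[1,1],M[0,1]))
d=np.array([.5895,-.087,0])-(o['tool_pos']-.019*M[:,0]); d[2]=0
print('t',o['time'],o['tool_pos'].round(4),'jaw',round(j,2),'tilt',M[:2,0].round(4),'F',o['contact_force'].round(2),'T',o['torque'].round(3),o['opening'].round(4),'to axis (tool)',(M.T@d).round(4))
for c,(u,v) in [('side',(295,225)),('wrist',(256,192))]:
  if len(sys.argv)>1 and c=='side':
    a=snap(c,sys.argv[1]+c+'.png')[170:300,230:360,::-1];cv2.imwrite('pics/'+sys.argv[1]+c+'z.png',cv2.resize(a,None,fx=4,fy=4,interpolation=2))
E
python3 tq.py a1
```

```text
Traceback (most recent call last):
  File "tq.py", line 5, in <module>
    print('t',o['time'],o['tool_pos'].round(4),'jaw',round(j,2),'tilt',M[:2,0].round(4),'F',o['contact_force'].round(2),'T',o['torque'].round(3),o['opening'].round(4),'to axis (tool)',(M.T@d).round(4))
                                                                                                                                                 ^^^^^^^^^^^^^^^^^^
AttributeError: 'float' object has no attribute 'round'
```

```bash
sed -i "s/o\['opening'\].round(4)/o['opening']/" tq.py; python3 tq.py a1
```

```text
t 22.35 [ 0.5903 -0.0879  0.0767] jaw 73.41 tilt [ 0.0245 -0.0185] F [ 0.05 -0.92 -0.85] T [-0.012 -0.063  0.178] 0.014014829064483184 to axis (tool) [-0.      0.0005 -0.0005]
```

View pics/a1sidez.png

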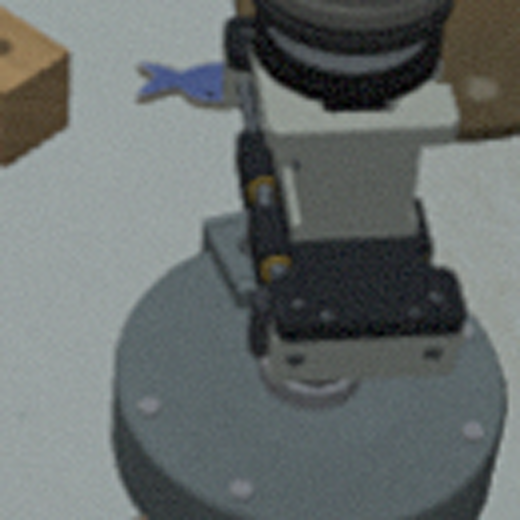

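Emit:
play_rows:
  moves:
    - [[0, 0, 0, 0.7, -1], [0, 0, 0, 0.7, -1], [0, 0, 0, 0.7, -1], [0, 0, 0, 0.7, -1], [0, 0, 0, 0.7, -1], [0, 0, 0, 0.7, -1], [0, 0, 0, 0.7, -1], [0, 0, 0, 0.7, -1], [0, 0, 0, 0.7, -1], [0, 0, 0, 0, -1]]

```text
time: 23.4
tool_pos: [0.5903, -0.0881, 0.0767]
tool_rot: [-0.248, 1.54, -0.658]
contact_force: [-0.2, -1.0, -1.0]
opening: 0.0139
```

```bash
python3 tq.py
python3 - <<'E'
from h import *
a=snap('scene','c15.png')[110:210,220:330,::-1];cv2.imwrite('pics/c15z.png',cv2.resize(a,None,fx=5,fy=5,interpolation=2))
E
```

```text
t 23.4 [ 0.5903 -0.0881  0.0767] jaw 66.48 tilt [ 0.0243 -0.0188] F [-0.17 -1.01 -1.03] T [-0.115 -0.027  0.121] 0.013869748688679137 to axis (tool) [-0.      0.0006 -0.0006]
```

View pics/c15z.png

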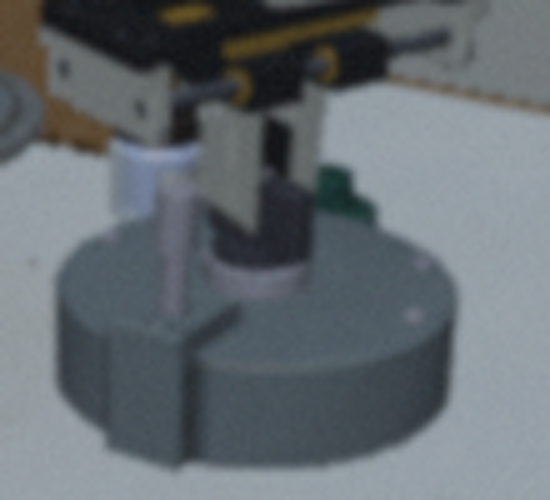

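Emit:
play_rows:
  moves:
    - [[0, 0, 0, 0.7, -1], [0, 0, 0, 0.7, -1], [0, 0, 0, 0.7, -1], [0, 0, 0, 0.7, -1], [0, 0, 0, 0.7, -1], [0, 0, 0, 0.7, -1], [0, 0, 0, 0.7, -1], [0, 0, 0, 0.7, -1], [0, 0, 0, 0.7, -1], [0, 0, 0, 0.7, -1]]

```text
time: 24.45
tool_pos: [0.5902, -0.0882, 0.0767]
tool_rot: [-0.127, 1.54, -0.67]
contact_force: [0.3, -1.1, -0.6]
opening: 0.0139
```

```bash
python3 tq.py
```

```text
t 24.45 [ 0.5902 -0.0882  0.0767] jaw 58.93 tilt [ 0.0241 -0.0191] F [ 0.27 -1.08 -0.63] T [-0.188  0.055  0.234] 0.013899130712027913 to axis (tool) [-0.      0.0006 -0.0007]
```

Emit:
play_rows:
  moves:
    - [[0, 0, 0, 0.7, -1], [0, 0, 0, 0.7, -1], [0, 0, 0, 0.7, -1], [0, 0, 0, 0.7, -1], [0, 0, 0, 0.7, -1], [0, 0, 0, 0.7, -1], [0, 0, 0, 0.7, -1], [0, 0, 0, 0.7, -1], [0, 0, 0, 0.7, -1], [0, 0, 0, 0.7, -1]]

```text
time: 25.45
tool_pos: [0.5901, -0.0884, 0.0767]
tool_rot: [-0.004, 1.54, -0.68]
contact_force: [-0.0, -2.1, 0.4]
opening: 0.0142
```

```bash
python3 tq.py
```

```text
t 25.45 [ 0.5901 -0.0884  0.0767] jaw 51.3 tilt [ 0.0239 -0.0193] F [-0.04 -2.09  0.38] T [-0.26   0.122  0.152] 0.014178203633396716 to axis (tool) [-0.      0.0007 -0.0008]
```

Emit:
play_rows:
  moves:
    - [[0, 0, 0, 0.7, -1], [0, 0, 0, 0.7, -1], [0, 0, 0, 0.7, -1], [0, 0, 0, 0.7, -1], [0, 0, 0, 0.7, -1], [0, 0, 0, 0.7, -1], [0, 0, 0, 0.7, -1], [0, 0, 0, 0.7, -1], [0, 0, 0, 0.7, -1], [0, 0, 0, 0.7, -1]]

```text
time: 26.45
tool_pos: [0.59, -0.0885, 0.0768]
tool_rot: [0.12, 1.54, -0.689]
contact_force: [0.1, -1.5, -0.2]
opening: 0.0142
```

```bash
python3 tq.py
```

```text
t 26.45 [ 0.59   -0.0885  0.0768] jaw 43.67 tilt [ 0.0237 -0.0195] F [ 0.09 -1.46 -0.19] T [-0.332  0.13   0.167] 0.014199450135056519 to axis (tool) [-0.      0.0007 -0.0008]
```

Emit:
play_rows:
  moves:
    - [[0, 0, 0, 0.7, -1], [0, 0, 0, 0.7, -1], [0, 0, 0, 0.7, -1], [0, 0, 0, 0.7, -1], [0, 0, 0, 0.7, -1], [0, 0, 0, 0.7, -1], [0, 0, 0, 0.7, -1], [0, 0, 0, 0.7, -1], [0, 0, 0, 0.7, -1], [0, 0, 0, 0.7, -1]]

```text
time: 27.45
tool_pos: [0.5899, -0.0886, 0.0768]
tool_rot: [0.246, 1.54, -0.697]
contact_force: [0.3, -2.0, 0.5]
opening: 0.0143
```

```bash
python3 tq.py
```

```text
t 27.45 [ 0.5899 -0.0886  0.0768] jaw 36.03 tilt [ 0.0234 -0.0196] F [ 0.3  -1.99  0.51] T [-0.361  0.177  0.227] 0.014312845320180357 to axis (tool) [-0.      0.0007 -0.001 ]
```

Emit:
play_rows:
  moves:
    - [[0, 0, 0, 0.7, -1], [0, 0, 0, 0.7, -1], [0, 0, 0, 0.7, -1], [0, 0, 0, 0.7, -1], [0, 0, 0, 0.7, -1], [0, 0, 0, 0.7, -1], [0, 0, 0, 0.7, -1], [0, 0, 0, 0.7, -1], [0, 0, 0, 0.7, -1], [0, 0, 0, 0.7, -1]]

```text
time: 28.45
tool_pos: [0.5899, -0.0887, 0.0768]
tool_rot: [0.365, 1.54, -0.709]
contact_force: [-2.0, -0.9, 0.9]
opening: 0.0161
```

```bash
python3 tq.py
```

```text
t 28.45 [ 0.5899 -0.0887  0.0768] jaw 28.5 tilt [ 0.0236 -0.0202] F [-1.97 -0.92  0.94] T [-0.141  0.175  0.419] 0.016140622949055328 to axis (tool) [-0.      0.0006 -0.0011]
```

Run:
```python
from h import *
a=snap('scene','c16.png')[110:210,220:330,::-1];cv2.imwrite('pics/c16z.png',cv2.resize(a,None,fx=5,fy=5,interpolation=2))
```

```text
(no output)
```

View pics/c16z.png

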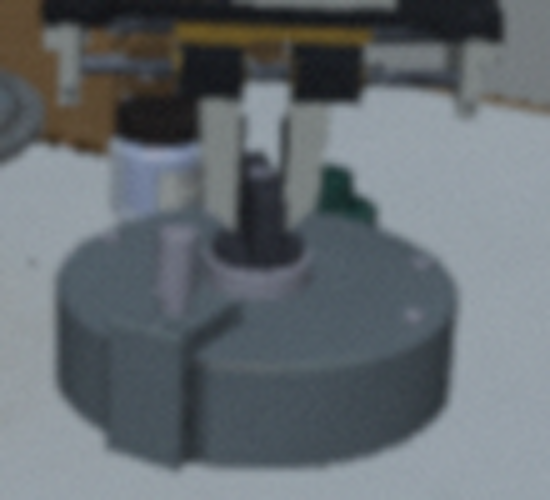

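The pin's head has dropped: its top is at row ≈225 in the crop, against ≈170 before. Torque is up and the bar has stopped. I'll back off and release.

Emit:
play_rows:
  moves:
    - [[0, 0, 0, -0.8, -1], [0, 0, 0, -0.8, -0.6], [0, 0, 0, 0, -0.4], [0, 0, 0, 0, -0.3], [-0.004, 0, 0, 0, -0.3], [-0.008, 0, 0, 0, -0.3], [-0.012, 0, 0, 0, -0.3], [-0.012, 0, 0, 0, -0.5], [-0.008, 0, 0, 0, -0.8], [-0.003, 0, 0, 0, -1]]

```text
time: 29.5
tool_pos: [0.5896, -0.0862, 0.1288]
tool_rot: [0.462, 1.539, -0.584]
contact_force: [0.2, -0.8, -0.1]
opening: 0.0127
```

Run:
```python
from h import *
o,M=st();print(o['contact_force'],o['opening'],M[:,0].round(4))
plan((.592,-.0172,.125),28,10,-1)
a=snap('wrist','w16.png');cv2.imwrite('pics/w16z.png',cv2.resize(a[100:320,120:400,::-1],None,fx=2.5,fy=2.5,interpolation=2))
```

```text
[ 0.19119734 -0.76687428 -0.0755527 ] 0.01273689952165083 [ 0.0262 -0.0173 -0.9995]
t 29.5 pos [ 0.5896 -0.0862  0.1288] jaw 30.04 dyaw -2.04 q6 -0.79 dist [ 0.0024  0.069  -0.0038]
[[0.0003, 0.0037, -0.0059, np.float64(0.2), -1], [0.0003, 0.0036, -0.0059, np.float64(0.2), -1], [0.0003, 0.0036, -0.0059, np.float64(0.2), -1], [0.0003, 0.0036, -0.0059, np.float64(0.2), -1], [0.0003, 0.0036, -0.0059, np.float64(0.2), -1], [0.0003, 0.0036, -0.0059, np.float64(0.2), -1], [0.0003, 0.0035, -0.0059, np.float64(0.2), -1], [0.0003, 0.0035, -0.0059, np.float64(0.2), -1], [0.0003, 0.0035, -0.006, np.float64(0.2), -1], [0.0003, 0.0035, -0.006, np.float64(0.2), -1]]
```

View pics/w16z.png

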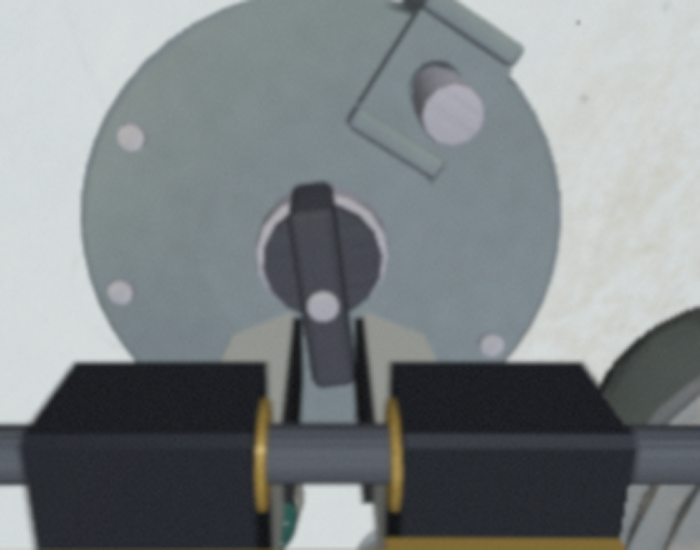

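Run:
```python
from h import *
for z in (.093,.097,.1): print(atz('wrist',(300.8,145.2),z))
```

```text
[ 0.59369829 -0.01989802  0.093     ]
[ 0.59266032 -0.01968932  0.097     ]
[ 0.59188185 -0.01953279  0.1       ]
```

Emit:
play_rows:
  moves:
    - [[0, 0.002, -0.003, 0, -1], [0, 0.003, -0.005, 0, -1], [0, 0.004, -0.007, 0, -1], [0, 0.005, -0.008, 0, -1], [0, 0.005, -0.008, 0, -1], [0, 0.005, -0.008, 0, -1], [0, 0.004, -0.007, 0, -1], [0, 0.002, -0.004, 0, -1], [0, 0.001, -0.002, 0, -1], [0, 0, 0, 0, -1]]

```text
time: 30.55
tool_pos: [0.5895, -0.0186, 0.1262]
tool_rot: [0.433, 1.542, -0.612]
contact_force: [1.0, 0.1, 0.0]
opening: 0.0008
```

Run:
```python
from h import *
o,M=st();print(o['contact_force'],o['opening'],M[:,0].round(4))
plan((.592,-.0172,.105),28,1,-1)
a=snap('wrist','w17.png');cv2.imwrite('pics/w17z.png',cv2.resize(a[170:330,170:350,::-1],None,fx=3.3,fy=3.3,interpolation=2))
a=snap('scene','c17.png')[110:210,220:330,::-1];cv2.imwrite('pics/c17z.png',cv2.resize(a,None,fx=5,fy=5,interpolation=2))
```

```text
[0.97979729 0.09965653 0.02475368] 0.0007990910206467194 [ 0.0234 -0.0164 -0.9996]
t 30.55 pos [ 0.5895 -0.0186  0.1262] jaw 30.13 dyaw -2.13 q6 -0.67 dist [ 0.0025  0.0014 -0.0212]
[[0.0212, 0.0026, -0.0005, np.float64(2.13), -1]]
```

View pics/w17z.png

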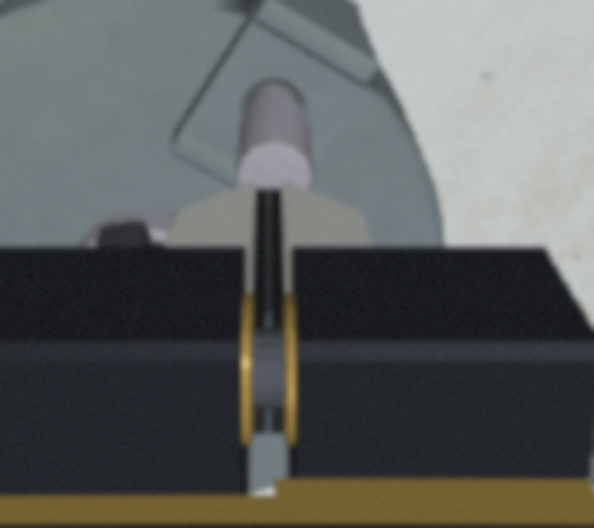

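View pics/c17z.png

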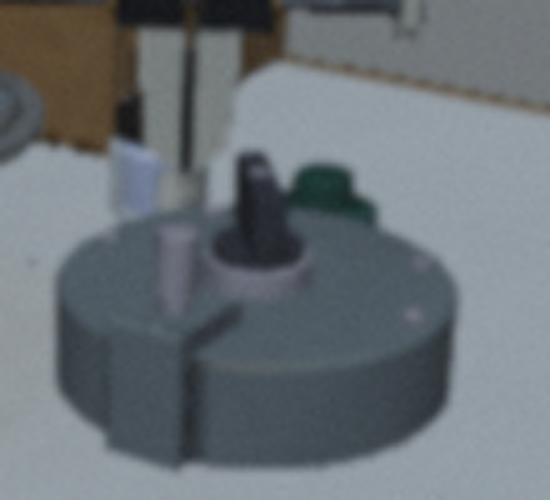

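Run:
```python
from h import *
o,M=st()
for z in (.093,.097):
  p=atz('wrist',(253.3,223),z);print(p,(M.T@(p-o['tool_pos'])).round(4))
```

```text
[ 0.59414643 -0.02207489  0.093     ] [0.0334 0.002  0.0041]
[ 0.59308987 -0.02041361  0.097     ] [0.0293 0.002  0.0022]
```

Emit:
play_rows:
  moves:
    - [[0.001, 0.001, 0.0005, 0, -1], [0.002, 0.001, 0.0005, 0, -1], [0.003, 0, 0, 0, -1], [0.003, 0, 0, 0, -1], [0.003, 0, 0, 0, -1], [0.003, 0, 0, 0, -1], [0.002, 0, 0, 0, -1], [0.001, 0, 0, 0, -1], [0, 0, 0, 0, -1], [0, 0, 0, 0, -1]]

```text
time: 31.65
tool_pos: [0.5923, -0.0207, 0.1062]
tool_rot: [0.415, 1.543, -0.633]
contact_force: [-0.9, 0.2, 0.8]
opening: 0.0011
```

Run:
```python
from h import *
o,M=st();print(o['contact_force'],o['opening'],M[:,0].round(4))
plan((.592,-.0172,.100),30,1,-1)
a=snap('wrist','w18.png');cv2.imwrite('pics/w18z.png',cv2.resize(a[170:330,170:350,::-1],None,fx=3.3,fy=3.3,interpolation=2))
a=snap('scene','c18.png')[110:210,220:330,::-1];cv2.imwrite('pics/c18z.png',cv2.resize(a,None,fx=5,fy=5,interpolation=2))
```

```text
[-0.88531531  0.20175536  0.84842653] 0.001106013846837616 [ 0.0227 -0.0167 -0.9996]
t 31.65 pos [ 0.5923 -0.0207  0.1062] jaw 29.99 dyaw 0.01 q6 -0.67 dist [-0.0003  0.0035 -0.0062]
[[0.0061, 0.0014, -0.0033, np.float64(-0.01), -1]]
```

View pics/w18z.png

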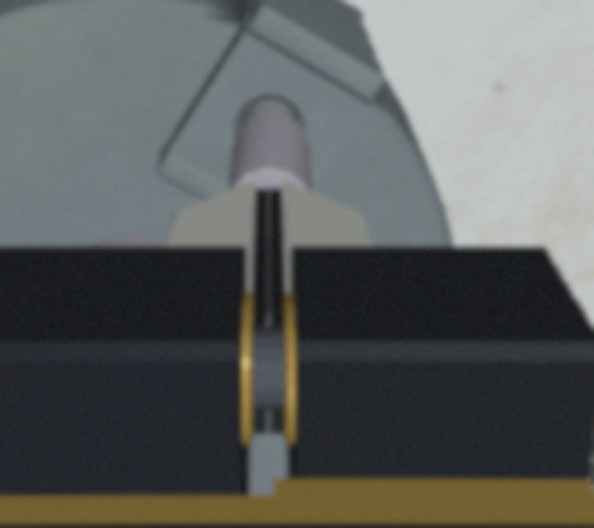

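View pics/c18z.png

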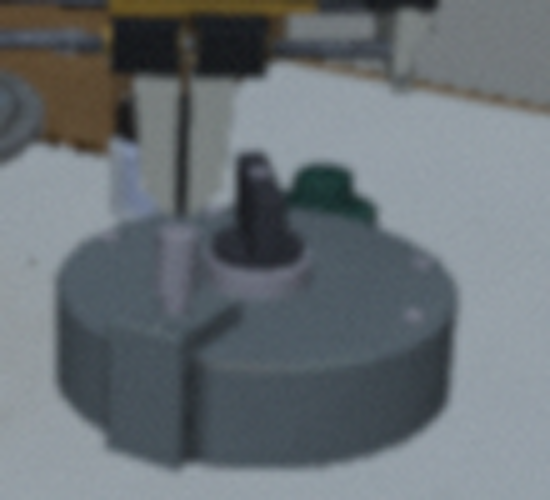

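Emit:
play_rows:
  moves:
    - [[0.001, 0, -0.001, 0, -1], [0.001, 0, -0.001, 0, -1], [0.001, 0, 0, 0, -1], [0.0007, 0, 0, 0, -1], [0.0007, 0, 0, 0, -1], [0.0005, 0, 0, 0, -1], [0.0005, 0, 0, 0, -1], [0.0005, 0, 0, 0, -1], [0.0005, 0, 0, 0, -1], [0.0005, 0, 0, 0, -1]]

```text
time: 32.75
tool_pos: [0.5916, -0.0189, 0.0991]
tool_rot: [0.427, 1.542, -0.62]
contact_force: [-0.7, -0.3, -0.0]
opening: 0.0005
```

Run:
```python
from h import *
o,M=st();print(o['contact_force'],o['opening'],M[:,0].round(4))
plan((.592,-.0172,.09),30,1,-1)
```

```text
[-0.71315543 -0.25916447 -0.03006666] 0.0005157996513955277 [ 0.0236 -0.0168 -0.9996]
t 32.75 pos [ 0.5916 -0.0189  0.0991] jaw 30.0 dyaw 0.0 q6 -0.67 dist [ 0.0004  0.0017 -0.0091]
[[0.009, 0.0011, -0.0015, np.float64(-0.0), -1]]
```

Emit:
play_rows:
  moves:
    - [[0.0007, 0, -0.0005, 0, -1], [0.0007, 0, 0, 0, -1], [0.0007, 0, 0, 0, -1], [0.0007, 0, 0, 0, -1], [0.0007, 0, 0, 0, -1], [0.0005, 0, 0, 0, -1], [0.0005, 0, 0, 0, -1], [0.0005, 0, 0, 0, -1], [0.0005, 0, 0, 0, -1], [0.0005, 0, 0, 0, -1]]

```text
time: 33.75
tool_pos: [0.5924, -0.0184, 0.0961]
tool_rot: [0.485, 1.538, -0.562]
contact_force: [-2.5, 0.8, 6.0]
opening: 0.0008
```

Run:
```python
from h import *
o,M=st();print(o['contact_force'],o['opening'],M[:,0].round(4))
plan((.592,-.0172,.09),30,1,-1)
```

```text
[-2.45126352  0.77153682  5.96535317] 0.0007710776861966157 [ 0.0274 -0.0172 -0.9995]
t 33.75 pos [ 0.5924 -0.0184  0.0961] jaw 30.01 dyaw -0.01 q6 -0.67 dist [-0.0004  0.0012 -0.0061]
[[0.0061, 0.0002, -0.0014, np.float64(0.01), -1]]
```

Emit:
play_rows:
  moves:
    - [[0.0006, 0, 0, 0, -1], [0.0006, 0, 0, 0, -1], [0.0006, 0, 0, 0, -1], [0.0006, 0, 0, 0, -1], [0.0006, 0, 0, 0, -1], [0.0007, 0, 0, 0, -1], [0.0007, 0, 0, 0, -1], [0.0007, 0, 0, 0, -1], [0.0007, 0, 0, 0, -1], [0.0007, 0, 0, 0, -1]]

```text
time: 34.75
tool_pos: [0.5925, -0.0183, 0.096]
tool_rot: [0.522, 1.535, -0.524]
contact_force: [-2.7, 0.8, 7.2]
opening: 0.0004
```

Run:
```python
from h import *
o,M=st();print(o['contact_force'],o['opening'],M[:,0].round(4))
plan((.592,-.0172,.09),30,1,-1)
```

```text
[-2.69982407  0.77951116  7.1636688 ] 0.00036101626709119213 [ 0.0312 -0.0181 -0.9993]
t 34.75 pos [ 0.5925 -0.0183  0.096 ] jaw 30.04 dyaw -0.04 q6 -0.67 dist [-0.0005  0.0011 -0.006 ]
[[0.006, -0.0, -0.0014, np.float64(0.04), -1]]
```

Emit:
play_rows:
  moves:
    - [[0.0009, 0, 0, 0, -1], [0.001, 0, 0, 0, -1], [0.001, 0, 0, 0, -1], [0.001, 0, 0, 0, -1], [0.001, 0, 0, 0, -1], [0.001, 0, 0, 0, -1], [0.001, 0, 0, 0, -1], [0.001, 0, 0, 0, -1], [0.001, 0, 0, 0, -1], [0.001, 0, 0, 0, -1]]

```text
time: 35.75
tool_pos: [0.5928, -0.0182, 0.0959]
tool_rot: [0.562, 1.529, -0.484]
contact_force: [-3.3, -0.4, 9.1]
opening: 0.0002
```

Run:
```python
from h import *
o,M=st();print(o['contact_force'],o['opening'],M[:,0].round(4))
plan((.592,-.0172,.09),30,1,-1)
```

```text
[-3.28643733 -0.40532618  9.06427384] 0.0001588403421355788 [ 0.0368 -0.0193 -0.9991]
t 35.75 pos [ 0.5928 -0.0182  0.0959] jaw 30.1 dyaw -0.1 q6 -0.67 dist [-0.0008  0.001  -0.0059]
[[0.0059, -0.0003, -0.0014, np.float64(0.1), -1]]
```

Emit:
play_rows:
  moves:
    - [[0.0011, -0.0002, -0.0001, 0, -1], [0.0012, -0.0002, -0.0001, 0, -1], [0.0012, -0.0002, -0.0001, 0, -1], [0.0013, -0.0002, -0.0001, 0, -1], [0.0013, -0.0002, -0.0001, 0, -1], [0.0013, -0.0002, -0.0001, 0, -1], [0.0014, -0.0002, -0.0001, 0, -1], [0.0014, -0.0002, -0.0001, 0, -1], [0.0014, -0.0002, -0.0001, 0, -1], [0.0014, -0.0002, -0.0001, 0, -1]]

```text
time: 36.75
tool_pos: [0.5929, -0.018, 0.0956]
tool_rot: [0.642, 1.518, -0.404]
contact_force: [-3.4, 0.8, 12.9]
opening: 0.001
```

Run:
```python
from h import *
o,M=st();print(o['contact_force'],o['opening'],M[:,0].round(4))
plan((.592,-.0172,.09),30,1,-1)
a=snap('scene','c19.png')[110:210,220:330,::-1];cv2.imwrite('pics/c19z.png',cv2.resize(a,None,fx=5,fy=5,interpolation=2))
```

```text
[-3.41523444  0.84259063 12.92707373] 0.0009527380903667093 [ 0.0486 -0.0208 -0.9986]
t 36.75 pos [ 0.5929 -0.018   0.0956] jaw 30.16 dyaw -0.16 q6 -0.67 dist [-0.0009  0.0008 -0.0056]
[[0.0056, -0.0006, -0.0014, np.float64(0.16), -1]]
```

View pics/c19z.png

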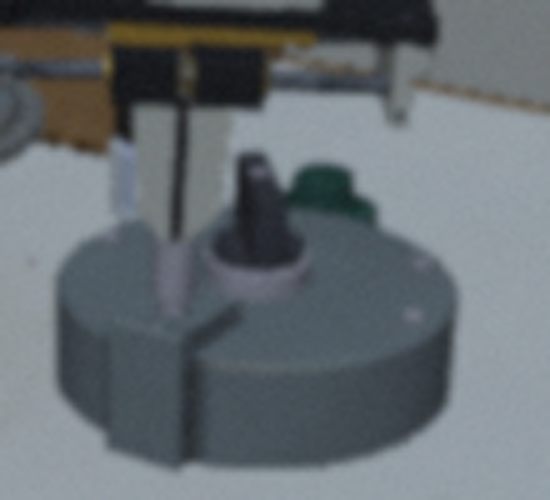

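Emit:
play_rows:
  moves:
    - [[-0.002, 0, 0, 0, -1], [-0.002, 0, 0, 0, -1], [-0.001, 0, 0, 0, -1], [0, 0.001, 0.001, 0, -1], [0, 0.002, 0.0015, 0, -1], [0, 0.002, 0.0015, 0, -1], [0, 0.001, 0.001, 0, -1], [0, 0, 0, 0, -1], [0, 0, 0, 0, -1], [0, 0, 0, 0, -1]]

```text
time: 37.8
tool_pos: [0.6007, -0.0194, 0.0998]
tool_rot: [0.632, 1.52, -0.413]
contact_force: [0.2, 0.2, 0.0]
opening: 0.0007
```

Run:
```python
from h import *
o,M=st();print(o['contact_force'],o['opening'],M[:,0].round(4))
plan((.592,-.0172,.0963),30,1,-1)
a=snap('wrist','w20.png');cv2.imwrite('pics/w20z.png',cv2.resize(a[170:330,170:350,::-1],None,fx=3.3,fy=3.3,interpolation=2))
```

```text
[0.23300173 0.21425825 0.01989197] 0.0006709191620565428 [ 0.0469 -0.0206 -0.9987]
t 37.8 pos [ 0.6007 -0.0194  0.0998] jaw 30.15 dyaw -0.15 q6 -0.67 dist [-0.0087  0.0022 -0.0035]
[[0.0031, -0.0066, -0.0064, np.float64(0.15), -1]]
```

View pics/w20z.png

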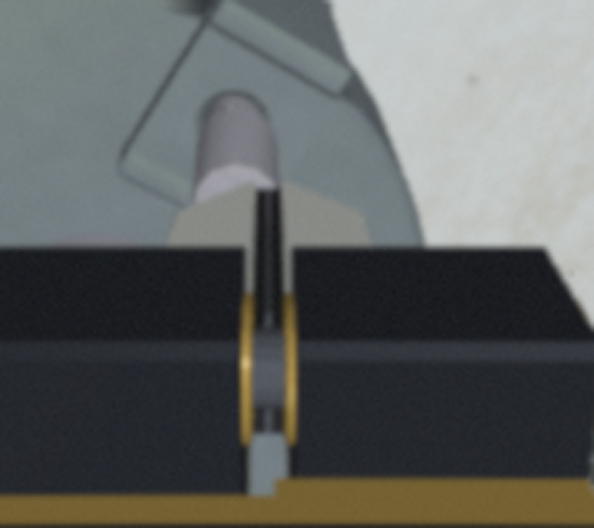

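Emit:
play_rows:
  moves:
    - [[0.001, 0, 0, 0, -1], [0.001, 0, 0, 0, -1], [0.0007, 0, 0, 0, -1], [0.0007, 0, 0, 0, -1], [0.0007, 0, 0, 0, -1], [0.0008, 0, 0, 0, -1], [0.0009, 0, 0, 0, -1], [0.001, 0, 0, 0, -1], [0.001, 0, 0, 0, -1], [0.001, 0, 0, 0, -1]]

```text
time: 38.85
tool_pos: [0.6017, -0.0193, 0.0958]
tool_rot: [0.653, 1.516, -0.392]
contact_force: [-3.3, 0.7, 7.3]
opening: 0.0004
```

Run:
```python
from h import *
o,M=st();print(o['contact_force'],o['opening'],M[:,0].round(4))
plan((.592,-.0172,.0963),30,1,-1)
```

```text
[-3.30208608  0.74249794  7.34429248] 0.00043333646932185556 [ 0.0509 -0.021  -0.9985]
t 38.85 pos [ 0.6017 -0.0193  0.0958] jaw 30.18 dyaw -0.18 q6 -0.67 dist [-0.0097  0.0021  0.0005]
[[-0.0011, -0.0073, -0.0066, np.float64(0.18), -1]]
```

Emit:
play_rows:
  moves:
    - [[0.001, -0.0003, -0.0002, 0, -1], [0.001, -0.0003, -0.0002, 0, -1], [0.0011, -0.0004, -0.0002, 0, -1], [0.0011, -0.0004, -0.0002, 0, -1], [0.0012, -0.0004, -0.0002, 0, -1], [0.0012, -0.0004, -0.0002, 0, -1], [0.0013, -0.0004, -0.0002, 0, -1], [0.0013, -0.0004, -0.0002, 0, -1], [0.0014, -0.0004, -0.0002, 0, -1], [0.0014, -0.0004, -0.0002, 0, -1]]

```text
time: 39.85
tool_pos: [0.6016, -0.0194, 0.0958]
tool_rot: [0.715, 1.501, -0.329]
contact_force: [-3.7, 0.3, 9.9]
opening: 0.0005
```

Run:
```python
from h import *
o,M=st();print(o['contact_force'],o['torque'],o['opening'],M[:,0].round(4))
plan((.592,-.0172,.0963),30,1,-1)
```

```text
[-3.69001322  0.25476677  9.89681821] [0.19519025 0.38146831 0.00625574] 0.0004915572621847221 [ 0.0662 -0.0226 -0.9975]
t 39.85 pos [ 0.6016 -0.0194  0.0958] jaw 30.24 dyaw -0.24 q6 -0.67 dist [-0.0096  0.0022  0.0005]
[[-0.0012, -0.0072, -0.0067, np.float64(0.24), -1]]
```

Emit:
play_rows:
  moves:
    - [[0.001, -0.0005, -0.0003, 0, -1], [0.001, -0.0007, -0.0004, 0, -1], [0.001, -0.0009, -0.0005, 0, -1], [0.001, -0.0011, -0.0006, 0, -1], [0.001, -0.0013, -0.0007, 0, -1], [0.0011, -0.0015, -0.0008, 0, -1], [0.0011, -0.0015, -0.0008, 0, -1], [0.0012, -0.0015, -0.0008, 0, -1], [0.0012, -0.0015, -0.0008, 0, -1], [0.0012, -0.0015, -0.0008, 0, -1]]

```text
time: 40.85
tool_pos: [0.5978, -0.021, 0.0954]
tool_rot: [0.771, 1.473, -0.273]
contact_force: [0.1, 0.3, 5.9]
opening: 0.0
```

Run:
```python
from h import *
o,M=st();print(o['contact_force'],o['torque'],o['opening'],M[:,0].round(4))
plan((.592,-.0172,.0963),30,1,-1)
```

```text
[0.09189382 0.29365859 5.91921427] [ 0.08246959 -0.26281497  0.00197538] 3.304834997109311e-05 [ 0.0938 -0.0263 -0.9952]
t 40.85 pos [ 0.5978 -0.021   0.0954] jaw 30.3 dyaw -0.3 q6 -0.68 dist [-0.0058  0.0038  0.0009]
[[-0.0015, -0.003, -0.0061, np.float64(0.3), -1]]
```

Emit:
play_rows:
  moves:
    - [[0.0013, -0.0012, -0.0007, 0, -1], [0.0015, -0.0012, -0.0007, 0, -1], [0.0016, -0.0012, -0.0007, 0, -1], [0.0017, -0.0012, -0.0007, 0, -1], [0.0018, -0.0012, -0.0007, 0, -1], [0.0019, -0.0012, -0.0007, 0, -1], [0.002, -0.0012, -0.0007, 0, -1], [0.002, -0.0012, -0.0007, 0, -1], [0.002, -0.0012, -0.0007, 0, -1], [0.002, -0.0012, -0.0007, 0, -1]]

```text
time: 41.85
tool_pos: [0.6, -0.0211, 0.0927]
tool_rot: [0.835, 1.432, -0.21]
contact_force: [-0.3, 2.2, 8.5]
opening: 0.0004
```

Run:
```python
from h import *
o,M=st();print(o['contact_force'],o['torque'],o['opening'],M[:,0].round(4))
plan((.592,-.0172,.0963),30,1,-1)
a=snap('scene','c21.png')[110:210,220:330,::-1];cv2.imwrite('pics/c21z.png',cv2.resize(a,None,fx=5,fy=5,interpolation=2))
```

```text
[-0.34677444  2.17661866  8.52570691] [ 0.32756488 -0.07825674  0.00357407] 0.0004131375243584002 [ 0.135  -0.0288 -0.9904]
t 41.85 pos [ 0.6    -0.0211  0.0927] jaw 30.4 dyaw -0.4 q6 -0.68 dist [-0.008   0.0039  0.0036]
[[-0.0048, -0.0045, -0.007, np.float64(0.4), -1]]
```

View pics/c21z.png

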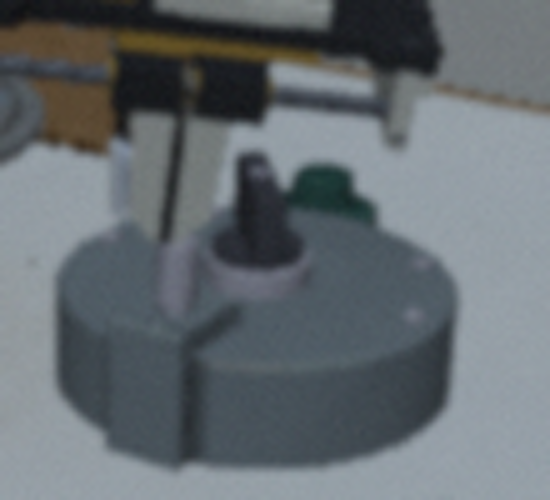

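Emit:
play_rows:
  moves:
    - [[-0.003, 0, 0, 0, -1], [-0.006, 0, 0, 0, -1], [-0.01, 0, 0, 0, -1], [-0.01, 0, 0, 3, -1], [-0.006, 0, 0, 5, -1], [-0.003, -0.003, -0.003, 6, -1], [0, -0.003, -0.005, 7, -1], [0, 0, -0.006, 7, -1], [0, 0, -0.006, 6, -1], [0, 0, -0.003, 3, -1]]

```text
time: 42.9
tool_pos: [0.5848, 0.0004, 0.1348]
tool_rot: [1.502, 1.431, -0.215]
contact_force: [-0.6, -1.1, 0.7]
opening: 0.0002
```

Run:
```python
from h import *
o,M=st();print(o['contact_force'],o['opening'],M[:,0].round(4))
plan((.43,-.03,.03),-12,1,-1)
a=snap('scene','c22.png')[110:210,220:330,::-1];cv2.imwrite('pics/c22z.png',cv2.resize(a,None,fx=5,fy=5,interpolation=2))
b=snap('side','s22.png')[160:320,130:370,::-1];cv2.imwrite('pics/s22z.png',cv2.resize(b,None,fx=3.3,fy=3.3,interpolation=2))
for p in [(172,250),(148,205),(290,190)]: print(p,atz('side',p,0))
```

```text
[-0.57437958 -1.0643688   0.7097353 ] 0.00024036069779191812 [ 0.136  -0.0297 -0.9903]
t 42.9 pos [5.848e-01 4.000e-04 1.348e-01] jaw -8.37 dyaw -3.63 q6 0.03 dist [-0.1548 -0.0304 -0.1048]
[[0.0837, -0.1619, 0.0518, np.float64(3.63), -1]]
(172, 250) [0.36690366 0.06604442 0.        ]
(148, 205) [3.46973379e-01 2.12683948e-01 1.11022302e-16]
(290, 190) [0.66398617 0.16036452 0.        ]
```

View pics/c22z.png

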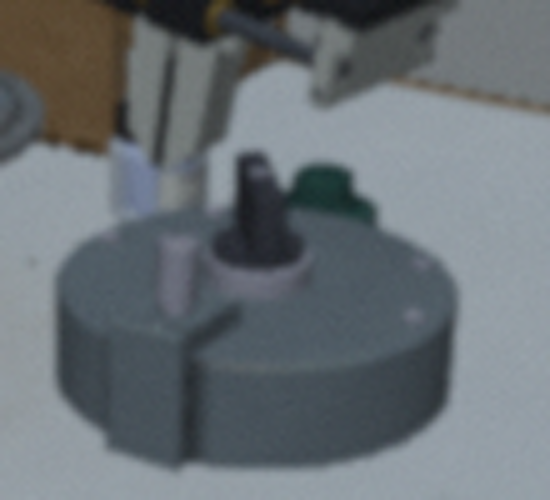

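View pics/s22z.png

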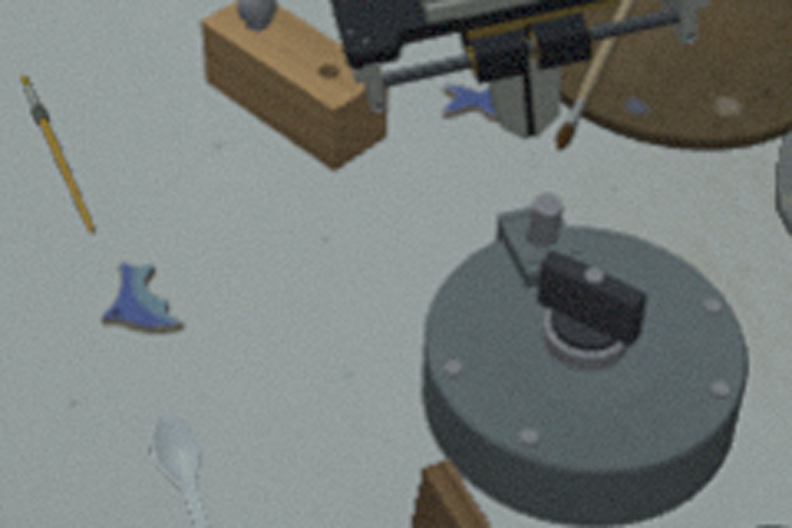

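```bash
python3 - <<'E'
from h import *
for z in (.09,.092,.094,.0965,.116):
  print(z,proj('side',(.592,-.0172,z)),(proj('scene',(.592,-.0172,z))-[220,110])*5)
E
python3 - <<'E'
import cv2,numpy as np
r=[]
for f in ('c17','c22'):
  a=cv2.imread(f'pics/{f}.png')[145:180,240:270];r.append(cv2.resize(a,None,fx=12,fy=12,interpolation=2))
cv2.imwrite('pics/cmp.png',np.hstack(r))
E
```

```text
0.09 [295.33818884 220.29644591] [170.40715039 241.31358683]
0.092 [295.42107837 219.537428  ] [170.52363796 236.87951394]
0.094 [295.50420876 218.7763301 ] [170.64034877 232.43696838]
0.0965 [295.60846217 217.82201867] [170.7865522  226.87183414]
0.116 [296.43486607 210.26429141] [171.93908943 183.00264572]
```

View pics/cmp.png

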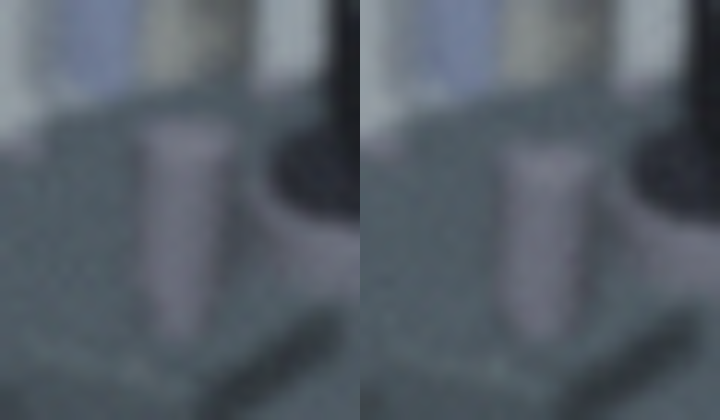

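Run:
```python
from h import *
plan((.599,-.0182,.098),-8.4,8,-1)
plan((.599,-.0182,.097),-8.4,1,-1)
o,M=st(); print('down1mm',M.T@[0,0,-.001],'negx1mm',M.T@[-.001,0,0])
```

```text
t 43.0 pos [5.850e-01 3.000e-04 1.348e-01] jaw -8.15 dyaw -0.25 q6 0.03 dist [ 0.014  -0.0185 -0.0368]
[[0.0049, 0.0014, 0.002, np.float64(0.03), -1], [0.0049, 0.0014, 0.002, np.float64(0.03), -1], [0.0049, 0.0014, 0.002, np.float64(0.03), -1], [0.0049, 0.0014, 0.002, np.float64(0.03), -1], [0.0049, 0.0014, 0.002, np.float64(0.03), -1], [0.0049, 0.0014, 0.002, np.float64(0.03), -1], [0.0049, 0.0014, 0.002, np.float64(0.03), -1], [0.0049, 0.0014, 0.002, np.float64(0.03), -1]]
t 43.0 pos [5.850e-01 3.000e-04 1.348e-01] jaw -8.15 dyaw -0.25 q6 0.03 dist [ 0.014  -0.0185 -0.0378]
[[0.0399, 0.0111, 0.016, np.float64(0.25), -1]]
down1mm [ 9.90218275e-04 -1.39166672e-04 -1.00202880e-05] negx1mm [-0.00013632 -0.00098026  0.00014319]
```

Emit:
play_rows:
  moves:
    - [[0, 0.002, 0.003, 0, -1], [0.002, 0.003, 0.004, 0, -1], [0.004, 0.003, 0.004, 0, -1], [0.006, 0.002, 0.003, 0, -1], [0.007, 0, 0, 0, -1], [0.007, 0, 0, 0, -1], [0.005, 0, 0, 0, -1], [0.002, 0, 0, 0, -1], [0, 0, 0, 0, -1], [0, 0, 0, 0, -1]]

```text
time: 44.0
tool_pos: [0.5978, -0.0184, 0.1001]
tool_rot: [1.491, 1.433, -0.219]
contact_force: [-0.2, -0.6, 0.1]
opening: 0.0007
```

Run:
```python
from h import *
o,M=st();print(o['contact_force'],M[:,0].round(4), 'pin top in tool',(M.T@(np.array([.592,-.0172,.0915])-o['tool_pos'])).round(4))
plan((.599,-.0182,.097),-8.4,1,-1)
```

```text
[-0.22814289 -0.61779277  0.12302501] [ 0.1339 -0.0298 -0.9905] pin top in tool [ 0.0077 -0.007  -0.0005]
t 44.0 pos [ 0.5978 -0.0184  0.1001] jaw -7.92 dyaw -0.48 q6 -0.01 dist [ 0.0012  0.0002 -0.0031]
[[0.0032, 0.0007, -0.0004, np.float64(0.48), -1]]
```

Emit:
play_rows:
  moves:
    - [[0.0015, -0.0002, 0, 0, -1], [0.0015, -0.0002, 0, 0, -1], [0.0015, -0.0002, 0, 0, -1], [0.0012, -0.0002, 0, 0, -1], [0.001, -0.0003, 0, 0, -1], [0.001, -0.0005, 0, 0, -1], [0.001, -0.0006, 0, 0, -1], [0.0011, -0.0008, 0, 0, -1], [0.0012, -0.001, 0, 0, -1], [0.0013, -0.001, 0, 0, -1]]

```text
time: 45.0
tool_pos: [0.5983, -0.0182, 0.0911]
tool_rot: [1.499, 1.422, -0.211]
contact_force: [-0.1, 0.7, 6.5]
opening: 0.0006
```

Run:
```python
from h import *
o,M=st();print(o['time'],o['tool_pos'],o['contact_force'],M[:,0].round(4), 'pin top in tool',(M.T@(np.array([.592,-.0172,.0915])-o['tool_pos'])).round(4), 'edge z',(o['tool_pos']+M@[0,-.007,0])[2])
```

```text
45.0 [ 0.59827936 -0.01815657  0.09113676] [-0.11835652  0.65478515  6.49170122] [ 0.1453 -0.0311 -0.9889] pin top in tool [-0.0013 -0.0062 -0.0001] edge z 0.0900993952398186
```

Emit:
play_rows:
  moves:
    - [[0.0014, -0.001, 0, 0, -1], [0.0015, -0.001, 0, 0, -1], [0.0016, -0.001, 0, 0, -1], [0.0017, -0.001, 0, 0, -1], [0.0018, -0.001, 0, 0, -1], [0.0018, -0.001, 0, 0, -1], [0.0018, -0.001, 0, 0, -1], [0.0018, -0.001, 0, 0, -1], [0.0018, -0.001, 0, 0, -1], [0.0018, -0.001, 0, 0, -1]]

```text
time: 46.0
tool_pos: [0.5993, -0.0177, 0.0906]
tool_rot: [1.511, 1.392, -0.198]
contact_force: [-5.6, 0.5, 12.2]
opening: 0.0006
```

Run:
```python
from h import *
o,M=st();print(o['time'],o['tool_pos'],o['contact_force'],M[:,0].round(4), 'pin top in tool',(M.T@(np.array([.592,-.0172,.0915])-o['tool_pos'])).round(4), 'edge z',(o['tool_pos']+M@[0,-.007,0])[2])
```

```text
46.0 [ 0.59925783 -0.01771316  0.0906095 ] [-5.62663438  0.46213489 12.23553976] [ 0.1748 -0.0351 -0.984 ] pin top in tool [-0.0022 -0.007   0.0005] edge z 0.08936372744292471
```

Emit:
play_rows:
  moves:
    - [[-0.003, 0, 0, 0, -1], [-0.006, 0, 0, 0, -1], [-0.01, 0, 0, 0, -1], [-0.012, 0, 0, 0, -1], [-0.012, 0, -0.005, 0, -1], [-0.008, 0, -0.008, 0, -1], [-0.003, 0, -0.008, 0, -1], [0, 0, -0.005, 0, -1], [0, 0, 0, 0, -1], [0, 0, 0, 0, -1]]

```text
time: 47.0
tool_pos: [0.5928, 0.0133, 0.1488]
tool_rot: [1.513, 1.391, -0.195]
contact_force: [0.2, 0.0, -0.1]
opening: 0.0004
```

Run:
```python
from h import *
o,M=st();print(o['time'],o['tool_pos'],o['contact_force'])
snap('scene','c25.png');snap('side','s25.png');snap('wrist','w25.png')
r=[]
for f in ('c22','c25'):
  a=cv2.imread(f'pics/{f}.png')[145:180,240:270];r.append(cv2.resize(a,None,fx=12,fy=12,interpolation=2))
cv2.imwrite('pics/cmp2.png',np.hstack(r))
r=[]
for f in ('s22','s25'):
  a=cv2.imread(f'pics/{f}.png')[205:250,275:315];r.append(cv2.resize(a,None,fx=9,fy=9,interpolation=2))
cv2.imwrite('pics/cmp3.png',np.hstack(r))
```

```text
47.0 [0.59275227 0.01332997 0.1488236 ] [ 0.20209288  0.00410332 -0.08382216]
```

View pics/cmp2.png

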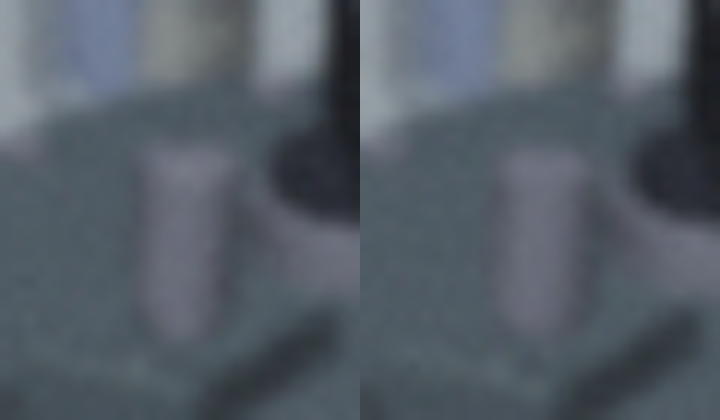

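View pics/cmp3.png

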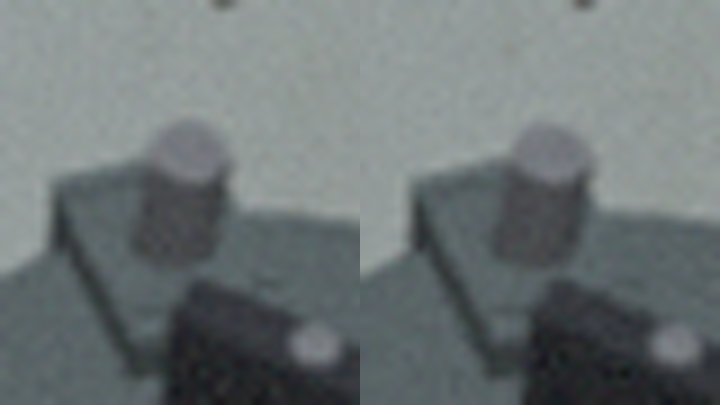

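View pics/w25.png

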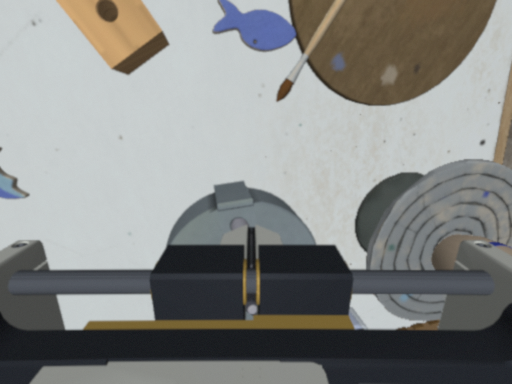

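Run:
```python
from h import *
g=lambda f:cv2.cvtColor(cv2.imread(f'pics/{f}.png'),cv2.COLOR_BGR2GRAY).astype(np.float32)
# column profile of pin-vs-bg: redness relative (r-g)
def prof(f,cs):
    a=cv2.imread(f'pics/{f}.png').astype(float);d=a[:,:,2]-a[:,:,1]
    return d[:,cs[0]:cs[1]].mean(1)
for f in ('c15','c17','c22','c25'):
    p=prof(f,(253,258));print(f,[(r,round(v)) for r,v in zip(range(138,182),p[138:182])])
for z in (.116,.09,.092,.088,.062): print(z,proj('scene',(.592,-.0172,z)))
```

```text
c15 [(138, -3), (139, -8), (140, -12), (141, -12), (142, -12), (143, -11), (144, -9), (145, -6), (146, -4), (147, -5), (148, -4), (149, -4), (150, -3), (151, -4), (152, -4), (153, -4), (154, -4), (155, -4), (156, -4), (157, -4), (158, -4), (159, -4), (160, -4), (161, -4), (162, -4), (163, -4), (164, -4), (165, -4), (166, -4), (167, -4), (168, -5), (169, -4), (170, -4), (171, -4), (172, -6), (173, -10), (174, -11), (175, -11), (176, -12), (177, -11), (178, -11), (179, -11), (180, -9), (181, -10)]
c17 [(138, -5), (139, -5), (140, -5), (141, -5), (142, -6), (143, -6), (144, -6), (145, -6), (146, -5), (147, -6), (148, -5), (149, -6), (150, -6), (151, -7), (152, -10), (153, -12), (154, -9), (155, -5), (156, -4), (157, -3), (158, -3), (159, -4), (160, -4), (161, -4), (162, -4), (163, -4), (164, -4), (165, -3), (166, -4), (167, -3), (168, -4), (169, -4), (170, -3), (171, -6), (172, -5), (173, -10), (174, -11), (175, -12), (176, -11), (177, -11), (178, -10), (179, -9), (180, -10), (181, -10)]
c22 [(138, -6), (139, -6), (140, -7), (141, -5), (142, -8), (143, -8), (144, -7), (145, -6), (146, -
[... 371 characters left out ...]
-10), (180, -10), (181, -9)]
c25 [(138, -3), (139, -8), (140, -11), (141, -12), (142, -12), (143, -11), (144, -8), (145, -6), (146, -6), (147, -5), (148, -6), (149, -6), (150, -6), (151, -8), (152, -9), (153, -12), (154, -12), (155, -12), (156, -10), (157, -8), (158, -4), (159, -4), (160, -4), (161, -4), (162, -4), (163, -4), (164, -4), (165, -5), (166, -4), (167, -4), (168, -4), (169, -4), (170, -4), (171, -4), (172, -6), (173, -9), (174, -11), (175, -11), (176, -10), (177, -11), (178, -11), (179, -9), (180, -10), (181, -9)]
0.116 [254.38781789 146.60052914]
0.09 [254.08143008 158.26271737]
0.092 [254.10472759 157.37590279]
0.088 [254.05817708 159.14784232]
0.062 [253.75988101 170.50291249]
```

Run:
```python
from h import *
print(robot.spot_in('side','ball_pin')[:1]); print(robot.hand_in())
```

```text
[{'point': [208.6, 162.6], 'score': 0.64}]
the job is handed in; nothing more can be done
None
```

I handed the job in at about 47 s. The last pictures show the index pin fully home in the locked dividing head. The simulator gave no verdict.

**What I did**
- **Placing:** I took the index pin from the rest and stood it in the guide with its tip on the flange.
- **Turning:** I turned the bar about 56° with a 14 N grip, until the pin dropped and the bar locked. The highest torque I read was 0.42 N m.
- **Pressing:** I backed off, let go of the bar and pressed the pin past its catch. The last press reached about 12 N, and the pin stopped moving.

**Last checks**
- **Depth:** in the scene camera the head sank about 6.3 mm from where it rested on the catch. The fingers met it at about 90 mm above the table, the height for fully home. No shank shows above the lug.
- **Ball pin:** it is still in the rest, found at (209,163) in the side picture against about (208,161) at the start.
- **Arm:** it is clear of everything, with no contact force.

**What went wrong or disagreed**
- **Hard touch on the rest:** on my first approach to the pin the fingers pressed on the rest with about 64 N. I backed off at once and neither pin moved. The 40 N limit is worded for the arm and gripper body, so I can't say how the judge counts this.
- **Off-square press:** the first press, up to about 13 N, did not pass the catch because the tool pushed sideways as well as down. It then tilted to about 10° under load, so the pin was finished with the edge of the closed fingertips.
- **Measured drop:** from resting on the flange to the end, the head moved about 12.7 pixels, against 11.7 expected for fully home. I put the difference down to a different background behind the pin.

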